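# Load the breakfast boards into the caddy and lock them with the rod

### The arm

A 6-joint arm with a two-finger parallel gripper is mounted at the origin on the work surface. World frame = base frame: x ahead of the robot, y to its left, z up, the work surface at z = 0. Lengths are in mm, angles in rad, forces in N, time in s.
With the tool pointing down it reaches from about 350 to 975 mm from the base axis. Payload 7.1 kg.
Tool frame: the origin (TCP) lies on the front face of the gripper's body, between the roots of the fingers; the fingertips stand 80 mm ahead of it and the grasp point (between the pads) lies 61 mm ahead of it (ctrl.tcp_to_grasp is the distance from the TCP to the grasp point, in mm); z points along the fingers, y is the direction in which the jaws open and shut (so a half turn about z gives the same grasp; the last joint's range is limited). The gripper opens to 88 mm and grips with 3 to 60 N. Pads are 20 mm wide; open, the fingers measure 115 mm over their backs; the gripper's body (75 mm by 178 mm) begins 61 mm behind the grasp point.
Start: joints at [-1.286, 0.423, 1.63, -0, 1.089, -0.019], TCP at [186.986, -596.357, 302.675] pointing down, gripper open.
Joint ranges: [-3, 3], [-0.9, 2.11], [0.09, 2.58], [-1.31, 4.45], [0.11, 2.69], [-2.54, 2.54]. Speed limits (rad/s): [2.39, 2.39, 3.01, 3.14, 3.14, 3.14].

### API

Orientations are given as a rotation vector (axis times angle).
In Python, from workcell import telemetry, get_image, ctrl gives the robot as it stands.
- The arm moves only by the tool send_rows, never from a script. Its argument "rows" is a list of rows, each a list of 5 numbers: the shift along the tool's x, y, z in m, then the turn about the tool's z in rad, then the opening, from -1 (shut) to 1 (fully open). A call has 1 to 5 rows; each row shifts and turns the commanded pose from where the row before left it, along the tool's axes as they then stand; what a row does not reach is not made up. A row lasts 1/10 s, in which the tool goes at most 50 mm and 8.59 degrees, less where a joint would pass 70% of its speed; a pose out of reach is approached as far as the arm can. A call with a gripper value outside its range is refused whole. The fingers move at their own pace and stop on an object; the grip force is fixed at half the most. Time passes only in rows, so rows that do not move let the fingers close. It gives the time, the measured TCP pose, the force and the opening at its end, in the units of the state.
- telemetry.get_obs(): the state, without advancing time (a new reading comes with each control period).
- get_image(name): name is "scene" or "top"; returns a dict with "color" (480x640x3 uint8, blue, green, red), "z_map" (480x640 float32, mm along the optical axis (not along the pixel's ray), 0 where there is no reading), "camera_matrix" (3x3 intrinsics, pixels), "rvec" (rotation vector, rad) and "tvec" (3), from world to camera coordinates, as OpenCV has them. Camera axes: x right, y down, z forward; pixel columns grow to the right and rows downward; lengths in mm; the calibration is good to about 2 mm. A picture is of the moment at which its call begins.
- ctrl.close_job(): hands the job in, once; it reports no verdict.
The state is a dict: "t": time; "qpos": joint angles; "qvel": joint speeds; "joint_torque": joint torques, N m; "ee_pos": TCP position; "orientation": TCP orientation; "ft_force": force on the tool from outside, world axes, zero at the start; "moment": the same for the moment, N m; "width": finger opening in mm.
Only numpy, scipy, OpenCV 4.12 (cv2) and the standard library are available. Lean on these libraries where they do the work, as an engineer would, in place of code of your own. Each camera call takes 0.05 s, during which the arm holds its last target.

### The job

The locking rod is stuck through the empty caddy: draw it right out towards the ledge side and put it down. Move every breakfast board from the drainer into the wooden caddy, each standing upright in a slot of its own and fully down on the slot floor. Then pass the rod, from the ledge side, back through the post, the holes of all the boards and the far post, and push it home so that its handle rests on the ledge against the post; leave the mug, jar and pepper mill where they are.

Things in the scene. Friction and masses are not known exactly. Their poses are not given: they have to be found in the camera images.
- caddy: Fixed wooden caddy. Origin: centre of its underside; z up, y along it, x across. Slotted block 122 mm wide (x), top 57 mm above the counter, with 4 slots open at the top, each 106 mm long (x), 20 mm wide (y), floor 12 mm above the counter, centred at x = 0, y = -78, -26, 26, 78 mm. Upright end posts, 44 mm wide and 110 mm tall, at y = -120 to -108 and 108 to 120 mm.
- near_hole (a point): Centre of the 27 mm round hole in the caddy's +y post, at its outer face (y = 120 mm, 87 mm above the counter); axes as the caddy's, the hole runs along y. The rod goes in here. Below it a ledge 16 mm wide (x) sticks out 52 mm from the post, its top level with the bottom of the hole (73.5 mm high); the rod's handle ends up on it.
- far_hole (a point): Centre of the same hole in the caddy's -y post, at its outer face (y = -120 mm), where the rod's tip comes out; axes as the caddy's.
- drainer: Fixed white plastic drainer in which the boards stand at the start. Origin: centre of its underside; z up. 122 mm wide (x), 196 mm long (y), 57 mm tall, no posts. Slots as in the caddy: 20 x 106 mm, floor 12 mm above the counter, at y = -78, -26, 26, 78 mm.
- board1_centre (a point): Centre of a wooden breakfast board (2 to 4 alike are there; an absent one has no pose): 100 mm wide (its x), 16 mm thick (its y), 130 mm tall (its z, up), about 130 g, standing on its lower edge, the point half-way up. Turned half round about z it is the same. In a slot it may lean up to 0.1 rad.
- board1_hole (a point): Centre of the 27 mm round hole through the thickness of board 1, midway across its width, 75 mm above its lower edge (10 mm above its centre). On a slot floor of the caddy it is level with the holes in the posts.
- board2_centre (a point): Centre of a wooden breakfast board (2 to 4 alike are there; an absent one has no pose): 100 mm wide (its x), 16 mm thick (its y), 130 mm tall (its z, up), about 130 g, standing on its lower edge, the point half-way up. Turned half round about z it is the same. In a slot it may lean up to 0.1 rad.
- board2_hole (a point): Centre of the 27 mm round hole through the thickness of board 2, midway across its width, 75 mm above its lower edge (10 mm above its centre). On a slot floor of the caddy it is level with the holes in the posts.
- board3_centre (a point): Centre of a wooden breakfast board (2 to 4 alike are there; an absent one has no pose): 100 mm wide (its x), 16 mm thick (its y), 130 mm tall (its z, up), about 130 g, standing on its lower edge, the point half-way up. Turned half round about z it is the same. In a slot it may lean up to 0.1 rad.
- board3_hole (a point): Centre of the 27 mm round hole through the thickness of board 3, midway across its width, 75 mm above its lower edge (10 mm above its centre). On a slot floor of the caddy it is level with the holes in the posts.
- board4_centre (a point): Centre of a wooden breakfast board (2 to 4 alike are there; an absent one has no pose): 100 mm wide (its x), 16 mm thick (its y), 130 mm tall (its z, up), about 130 g, standing on its lower edge, the point half-way up. Turned half round about z it is the same. In a slot it may lean up to 0.1 rad.
- board4_hole (a point): Centre of the 27 mm round hole through the thickness of board 4, midway across its width, 75 mm above its lower edge (10 mm above its centre). On a slot floor of the caddy it is level with the holes in the posts.
- rod_handle (a point): Centre of the locking rod's handle, a dark wooden block 50 mm long (x), 40 mm wide (y), 32 mm high (z). x points along the rod to its tip, z up. At the start it is in the caddy, handle on the ledge. The round rod, 14 mm thick, 255 mm long, leaves the front face 9 mm below this point; undersides flush, so it lies level on the counter. About 160 g, balance point 25 mm ahead of this point.
- rod_tip (a point): Foremost point of the rod, rounded, on the rod's axis: 280 mm ahead of the handle's centre and 9 mm below it; axes as for the handle.
- mug: Bystander: white mug, 80 mm wide, 90 mm tall; origin under its centre.
- jar: Bystander: glass jar, 90 mm wide, 150 mm tall; origin under its centre.
- mill: Bystander: wooden pepper mill, 56 mm wide, 175 mm tall; origin under its centre.
Things that resemble listed ones, but are neither listed nor needed, are in the scene too. What is shaped like the part that bears board3_centre but yellow is not meant.

How it is judged (in metres and radians):
On the way, in this order (a step that is already met when the one before it is completed fails the run):
1. the rod is drawn right out of the caddy (y of rod_tip in the frame of caddy above 0.125 m), for 0.2 s.
2. every board stands fully down in a slot of the caddy (x of board1_centre in the frame of caddy between -0.008 and 0.008 m and y of board1_centre in the frame of caddy between -0.095 and 0.095 m and z of board1_centre in the frame of caddy between 0.067 and 0.083 m and angle between each of board1_centre, board2_centre, board3_centre, board4_centre's own z axis and vertical below 0.15 rad and x of board2_centre in the frame of caddy between -0.008 and 0.008 m and y of board2_centre in the frame of caddy between -0.095 and 0.095 m and z of board2_centre in the frame of caddy between 0.067 and 0.083 m and x of board3_centre in the frame of caddy between -0.008 and 0.008 m and y of board3_centre in the frame of caddy between -0.095 and 0.095 m and z of board3_centre in the frame of caddy between 0.067 and 0.083 m and x of board4_centre in the frame of caddy between -0.008 and 0.008 m and y of board4_centre in the frame of caddy between -0.095 and 0.095 m and z of board4_centre in the frame of caddy between 0.067 and 0.083 m), for 0.2 s.
3. the rod is through both posts and all the boards and pushed home (x of rod_tip in the frame of caddy between -0.01 and 0.01 m and z of rod_tip in the frame of caddy between 0.075 and 0.099 m and y of rod_tip in the frame of caddy below -0.123 m and y of rod_handle in the frame of caddy between 0.1 and 0.157 m and angle between the x axis of rod_handle and the y axis of caddy, either way round below 0.08 rad and x of board1_hole in the frame of rod_tip between -0.245 and -0.01 m and y of board1_hole in the frame of rod_tip between -0.01 and 0.01 m and z of board1_hole in the frame of rod_tip between -0.01 and 0.012 m and x of board2_hole in the frame of rod_tip between -0.245 and -0.01 m and y of board2_hole in the frame of rod_tip between -0.01 and 0.01 m and z of board2_hole in the frame of rod_tip between -0.01 and 0.012 m and x of board3_hole in the frame of rod_tip between -0.245 and -0.01 m and y of board3_hole in the frame of rod_tip between -0.01 and 0.01 m and z of board3_hole in the frame of rod_tip between -0.01 and 0.012 m and x of board4_hole in the frame of rod_tip between -0.245 and -0.01 m and y of board4_hole in the frame of rod_tip between -0.01 and 0.01 m and z of board4_hole in the frame of rod_tip between -0.01 and 0.012 m), for 0.2 s.
At the end, for the whole second after the job is handed in: Every board stands in a caddy slot (within 8 mm of the caddy's middle line, fully down within 8 mm, leaning under 0.15 rad); the rod passes both posts and all board holes, tip beyond the far post, handle within 12 mm of the near post; bystanders within 30 mm (all of step 2 and all of step 3); the robot touches nothing.
It fails at once if the mug is pushed aside or knocked over (distance of mug from where it was at the start of the episode above 0.03 m or angle between mug's own z axis and vertical above 0.5 rad).
It fails at once if the jar is pushed aside or knocked over (distance of jar from where it was at the start of the episode above 0.03 m or angle between jar's own z axis and vertical above 0.5 rad).
It fails at once if the pepper mill is pushed aside or knocked over (distance of mill from where it was at the start of the episode above 0.03 m or angle between mill's own z axis and vertical above 0.5 rad).
Of board1, board2, board3, board4 only 2 to 4 are there at a start; the rules pass over those that are not, and their reading is None.
At some moment in a run one of rod may be knocked a few centimetres aside while the robot is not near it.
It also fails if it takes over 210 s, if anything falls off the work surface, if the arm or the gripper's body presses on something with over 40 N, if the wrist force passes 120 N, or if a joint passes its speed limit or range.

## Working session

There is one attempt and no reset: what is moved stays moved. The work goes in short steps, Python scripts to look and compute and a tool call to move; the robot and the scene stay as the last step left them, time stands still between calls to the robot, and variables do not carry over. Pictures are saved under pics/ and viewed, and the job is handed in when it is done.

Besides the shell and the picture viewer there is one more tool, called after ">>>" as name([rows], argument=value, ...), one row to a line, values as JSON. send_rows: Moves the arm, as the interface text tells. Its arguments: {"type":"object","properties":{"rows":{"type":"array"}},"required":["rows"]}

```bash
ls; mkdir -p pics
python3 - <<'E'
from workcell import telemetry, get_image, ctrl
import cv2
print(telemetry.get_obs())
for n in ("scene","top"):
    d=get_image(n); cv2.imwrite(f"pics/{n}0.png",d["color"]); print(n,d["camera_matrix"],d["rvec"],d["tvec"])
print(ctrl.tcp_to_grasp)
E
```

```text
pics
{'t': 0.0, 'qpos': array([-1.28596297e+00,  4.23795163e-01,  1.63068395e+00,  1.34215030e-05,
        1.08859856e+00, -1.90065767e-02]), 'qvel': array([ 0.00198815,  0.00078937,  0.00171862,  0.00118911, -0.00018434,
       -0.00017826]), 'joint_torque': array([-1.36541836e-03, -5.44625688e+01, -2.73658347e+01,  6.40685298e-02,
        2.26576289e-02, -7.03683486e-05]), 'ee_pos': array([ 186.89318771, -595.94919616,  301.93250374]), 'orientation': array([-3.10395379e+00, -4.75204221e-01,  2.90488075e-04]), 'ft_force': array([-0.04276131,  1.171152  , -0.31453654]), 'moment': array([0.00786745, 0.03950333, 0.01812604]), 'width': 87.72836515971728}
scene [[622.55548351   0.         322.71157403]
 [  0.         622.55548351 224.30990509]
 [  0.           0.           1.        ]] [ 2.4959657   0.73104752 -0.22237167] [-455.70074996 -208.52591176 1600.3058475 ]
top [[567.40925167   0.         329.81020537]
 [  0.         567.40925167 241.62690275]
 [  0.           0.           1.        ]] [ 2.18989183 -2.20898167  0.03770994] [  13.56377172  539.68586971 1293.53304941]
61.3
```

View pics/scene0.png

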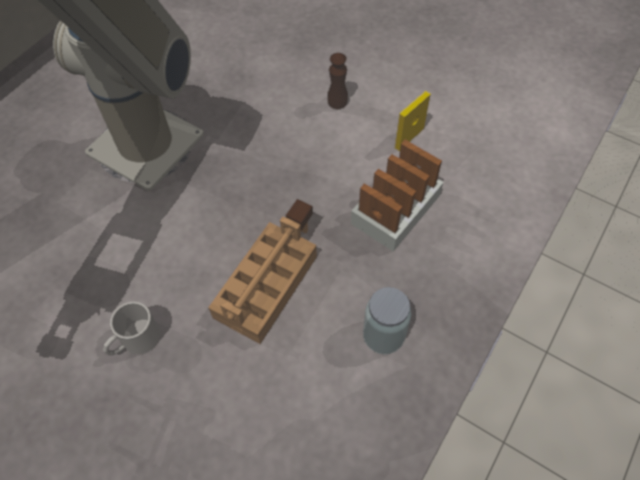

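View pics/top0.png

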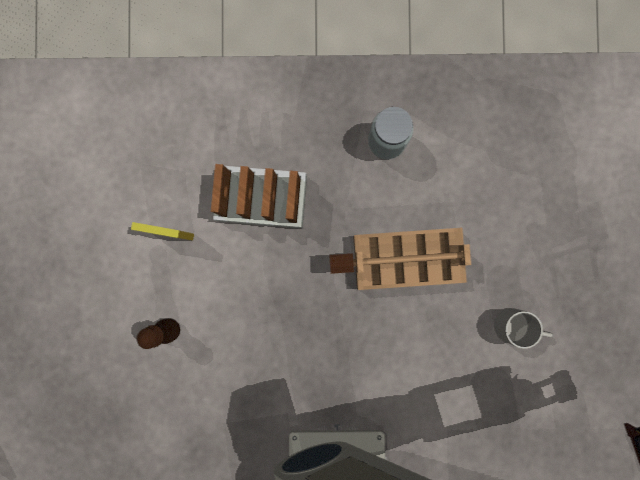

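```bash
cat > h.py <<'E'
from workcell import telemetry, get_image, ctrl
import cv2, numpy as np
from scipy.spatial.transform import Rotation as Ro
def cam(n):
    d=get_image(n); K=d["camera_matrix"]; R=cv2.Rodrigues(d["rvec"])[0]; t=np.array(d["tvec"]).ravel()
    z=d["z_map"]; v,u=np.mgrid[0:480,0:640]
    P=np.stack([(u-K[0,2])/K[0,0]*z,(v-K[1,2])/K[1,1]*z,z],-1)
    W=(P-t)@R; W[z==0]=np.nan
    d.update(K=K,R=R,t=t,W=W,hsv=cv2.cvtColor(d["color"],cv2.COLOR_BGR2HSV)); return d
def ray(d,u,v,z):
    r=np.array([(u-d["K"][0,2])/d["K"][0,0],(v-d["K"][1,2])/d["K"][1,1],1.])@d["R"]; o=-d["t"]@d["R"]
    return o+r*(z-o[2])/r[2]
def proj(d,p):
    return cv2.projectPoints(np.float64(p).reshape(-1,3),d["rvec"],np.float64(d["tvec"]),d["K"],None)[0].reshape(-1,2)
def st():
    o=telemetry.get_obs(); p=o["ee_pos"]; R=Ro.from_rotvec(o["orientation"]).as_matrix()
    print("t%.2f"%o["t"],"tcp",p.round(1),"xax yaw %.4f"%np.arctan2(R[1,0],R[0,0]),"z",R[:,2].round(4),"F",np.round(o["ft_force"],1),"w%.1f"%o["width"],"q",np.round(o["qpos"],2)); return o,p,R
E
python3 - <<'E'
from h import *
import cv2
for n in("top","scene"):
    d=cam(n)
    for nm,b in (("top" if n=="top" else "scene",None),):
        pass
    W=d["W"];H=d["hsv"]
    for (u,v) in ([(342,263),(370,285),(410,260),(465,255),(455,285),(220,190),(245,195),(268,195),(293,195),(230,195),(300,222),(155,230)] if n=="top" else [(297,213),(240,325),(380,205),(395,192),(295,255)]):
        print(n,u,v,W[v,u].round(0),H[v,u])
    c=d["color"]
    x0,y0,x1,y1=(200,150,500,300) if n=="top" else (200,80,460,350)
    cv2.imwrite(f"pics/{n}_crop.png",cv2.resize(c[y0:y1,x0:x1],None,fx=2.2 if n=="scene" else 2.6,fy=2.2 if n=="scene" else 2.6,interpolation=cv2.INTER_CUBIC))
E
```

```text
top 342 263 [490. -17. 105.] [  9 138  72]
top 370 285 [441. -79.  59.] [ 15 105 162]
top 410 260 [ 496. -164.   90.] [ 15 105 161]
top 465 255 [ 505. -278.  109.] [ 15 105 167]
top 455 285 [ 437. -279.   -0.] [  8  18 115]
top 220 190 [645. 236. 137.] [ 12 138  85]
top 245 195 [633. 184. 141.] [ 12 148  98]
top 268 195 [633. 136. 140.] [ 12 142 129]
top 293 195 [632.  84. 143.] [ 13 142 124]
top 230 195 [644. 230.  57.] [ 40  14 107]
top 300 222 [582.  74.  58.] [ 36  14 178]
top 155 230 [563. 375. 126.] [ 28 161 184]
scene 297 213 [491. -22. 104.] [ 10 106  82]
scene 240 325 [ 526. -286.   57.] [14 93 99]
scene 380 205 [639.  81. 125.] [ 12 111  83]
scene 395 192 [648. 131. 120.] [ 13 115  84]
scene 295 255 [520. -79.  31.] [ 14  98 104]
```

View pics/top_crop.png

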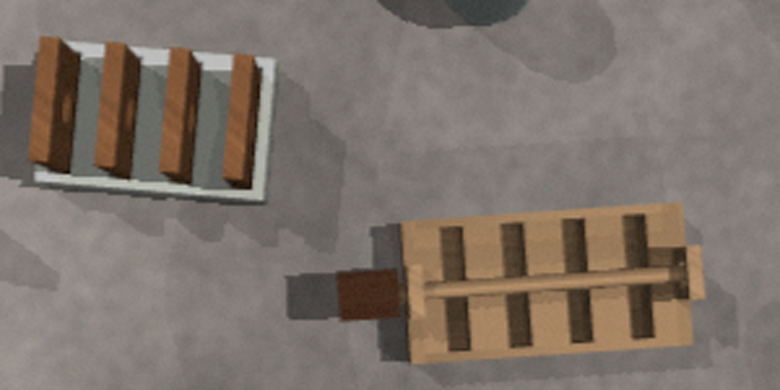

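View pics/scene_crop.png

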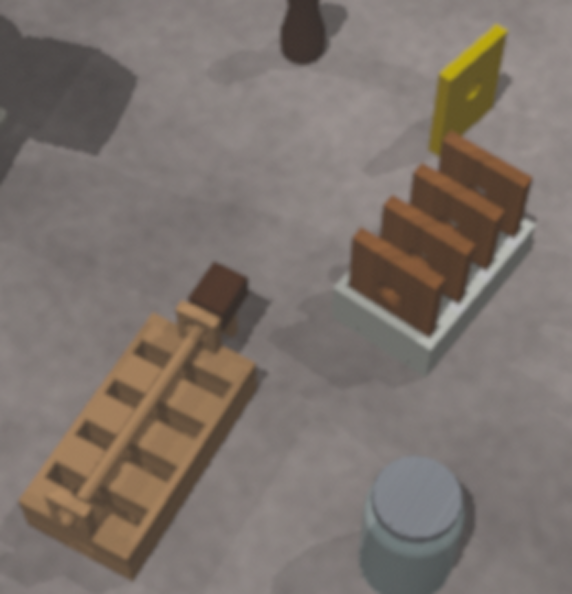

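```bash
cat > meas.py <<'E'
from h import *
def rect(P):
    (c,s,a)=cv2.minAreaRect(P[:,:2].astype(np.float32)); return np.round(c,1),np.round(s,1),round(a,2)
def sel(d,hl,hh,z0,z1,box,smin=0):
    W=d["W"];H=d["hsv"]
    m=(H[...,0]>=hl)&(H[...,0]<=hh)&(H[...,1]>=smin)&(W[...,2]>z0)&(W[...,2]<z1)&(W[...,0]>box[0])&(W[...,0]<box[1])&(W[...,1]>box[2])&(W[...,1]<box[3])
    return m
if __name__=="__main__":
  for n in("top","scene"):
    d=cam(n);W=d["W"]
    m=sel(d,5,22,53,61,(400,600,-320,-20),60); print(n,"caddytop",rect(W[m]),np.median(W[m][:,2]),m.sum())
    for lo,hi in((-320,-240),(-75,-30)):
      m=sel(d,5,22,104,114,(400,600,lo,hi),60); print("post",rect(W[m]),np.median(W[m],0).round(1),m.sum())
    m=sel(d,5,22,98,112,(400,600,-32,30),60); print("handle",rect(W[m]),np.median(W[m],0).round(1),m.sum())
    for i,(lo,hi) in enumerate(((60,110),(110,160),(160,208),(208,265))):
      m=sel(d,5,22,134,150,(540,720,lo,hi),60); 
      if m.sum(): print("board top",rect(W[m]),np.median(W[m],0).round(1),W[m].mean(0).round(1),m.sum())
    m=sel(d,0,180,53,61,(530,740,20,300)); print("drainer",rect(W[m]),m.sum())
E
python3 meas.py
```

```text
top caddytop (array([ 499.7, -167.9]), array([122. , 240.7]), 3.38) 57.24668723762127 3269
post (array([ 507. , -281.1]), array([43. , 13.2]), 3.43) [ 506.1 -280.2  110. ] 122
post (array([491.8, -45.2]), array([42.8, 29.1]), 3.3) [492.2 -48.9 109.2] 185
handle (array([490.2, -11.3]), array([39.9, 42.3]), 3.58) [490.4 -10.7 105.8] 369
board top (array([633.2,  88.4]), array([16.5, 99.1]), 84.57) [632.2  87.9 142.1] [632.5  88.1 141.9] 378
board top (array([639.3, 139.1]), array([16.7, 99.9]), 84.81) [639.  138.8 141.9] [639.3 138.8 141.9] 392
board top (array([644.6, 190.5]), array([ 16.6, 100.3]), 84.64) [643.7 189.9 141.8] [643.9 190.3 141.7] 395
board top (array([649.4, 243.6]), array([ 18.2, 100.2]), 85.32) [648.6 242.6 141.8] [649.1 242.7 141.5] 406
drainer (array([641.9, 165.5]), array([196.5, 122.5]), 84.61) 2039
scene caddytop (array([ 499.4, -167.2]), array([124.4, 242.9]), 3.52) 56.83457387399727 3196
post (array([ 506.6, -281.2]), array([45.8, 13.9]), 3.34) [ 507.7 -281.8  109.8] 143
post (array([492.9, -46.2]), array([45.7, 31.4]), 0.01) [493.3 -51.1 108.2] 169
handle (array([491. ,  -9.7]), array([44.3, 40.2]), 89.44) [491.9 -11.4 105.1] 288
board top (array([634.3,  87.6]), array([21.5, 99.2]), 85.66) [634.5  86.6 141.4] [634.3  86.9 141.1] 377
board top (array([638.9, 138.7]), array([ 22.1, 102. ]), 84.33) [640.6 137.2 141.1] [640.  137.7 140.8] 372
board top (array([644. , 190.2]), array([ 21.5, 100.9]), 83.97) [645.5 188.8 140.9] [645.6 189.2 140.8] 357
board top (array([649. , 242.2]), array([ 23. , 101.2]), 83.58) [650.6 240.8 140.9] [650.  241.5 140.7] 350
drainer (array([641.9, 164.5]), array([198.6, 123.2]), 84.23) 799
```

```bash
cat >> h.py <<'E'
def go(x,y,z,yaw,up_first=False):
    o,p,R=st(); yw=np.arctan2(R[1,0],R[0,0]); d=np.array([x,y,z])-p
    dy=(yaw-yw+np.pi/2)%np.pi-np.pi/2
    print("TOOL shift mm",(R.T@d).round(1),"turn(tool z)",round(-dy,4),"q6 would be ~",round(o["qpos"][5]-dy,2),"rows>=",np.ceil(max(np.linalg.norm(d)/50,abs(dy)/.1499)))
    # after turning first: shift in turned frame
    y2=yw+dy; R2=np.array([[np.cos(y2),np.sin(y2),0],[np.sin(y2),-np.cos(y2),0],[0,0,-1.]])
    print("  shift if turned first",(R2.T@d).round(1))
E
python3 - <<'E'
from h import *
from meas import *
go(490.5,-14,250,0.06+np.pi/2)
for n in("top","scene"):
    d=cam(n);W=d["W"]
    H=d["hsv"]; m=sel(d,0,30,90,113,(440,540,-50,40),40)&(H[...,2]<110); print("handle dark",rect(W[m]),m.sum())
    for nm,b,z0 in (("jar",(680,800,-150,0),140),("mug",(250,450,-480,-350),80),("mill",(300,450,300,500),150)):
        m=sel(d,0,180,z0,200,b); print(nm,rect(W[m]) if m.sum()>5 else None)
    m=(d["W"][...,2]>100)&(d["W"][...,0]>540)&(d["W"][...,1]>280)&(d["W"][...,0]<640); print("yellow",rect(W[m]))
E
```

```text
t0.30 tcp [ 186.9 -596.2  302.4] xax yaw 0.3038 z [-2.e-04  5.e-04 -1.e+00] F [-0.  -0.5  0. ] w87.6 q [-1.29  0.42  1.63 -0.    1.09 -0.02]
TOOL shift mm [ 463.8 -464.7   52.6] turn(tool z) -1.327 q6 would be ~ -1.35 rows>= 14.0
  shift if turned first [563.  337.9  52.4]
handle dark (array([490.5, -19.2]), array([41.1, 58.8]), 1.82) 452
jar (array([ 768. , -118.4]), array([62.8, 63.7]), 89.42)
mug (array([ 345.2, -403.7]), array([79.4, 79. ]), 32.23)
mill (array([341. , 383.4]), array([41. , 41.6]), 27.15)
yellow (array([563.8, 375. ]), array([101.,  16.]), 79.38)
handle dark (array([490.4, -19.5]), array([43.3, 61.6]), 3.71) 425
jar (array([ 768.6, -117.9]), array([64.1, 62.9]), 89.87)
mug (array([ 344.8, -404.6]), array([79.6, 80.7]), 34.31)
mill (array([342. , 379.5]), array([42. , 37.6]), 14.26)
yellow (array([563.6, 374.3]), array([107.2,  20.1]), 80.01)
```

>>> send_rows([
  [0,0,0,-0.1475,1],
  [0,0,0,-0.1475,1],
  [0,0,0,-0.1475,1],
  [0,0,0,-0.1475,1],
  [0,0,0,-0.1475,1],
])

```text
t: 0.9
ee_pos: [187.0, -596.3, 302.7]
orientation: [-2.721, -1.571, -0.0]
ft_force: [-1.1, -0.1, 0.3]
width: 87.8
```

>>> send_rows([
  [0,0,0,-0.1475,1],
  [0,0,0,-0.1475,1],
  [0,0,0,-0.1475,1],
  [0,0,0,-0.147,1],
  [0.035,0.021,0,0,1],
])

```text
t: 1.4
ee_pos: [204.9, -562.8, 302.9]
orientation: [2.15, 2.288, -0.003]
ft_force: [0.8, -0.4, -0.7]
width: 88.1
```

>>> send_rows([
  [0.04,0.024,0,0,1],
  [0.04,0.024,0,0,1],
  [0.04,0.024,0,0,1],
  [0.04,0.024,0,0,1],
  [0.04,0.024,0,0,1],
])

```text
t: 1.9
ee_pos: [314.2, -351.7, 302.9]
orientation: [2.154, 2.286, 0.0]
ft_force: [0.5, -0.3, 0.5]
width: 87.6
```

>>> send_rows([
  [0.04,0.024,0,0,1],
  [0.04,0.024,0,0,1],
  [0.04,0.024,0,0,1],
  [0.04,0.024,0,0,1],
  [0.04,0.024,0,0,1],
])

```text
t: 2.4
ee_pos: [422.1, -144.7, 303.1]
orientation: [2.153, 2.286, 0.001]
ft_force: [-0.2, -1.1, 0.9]
width: 87.6
```

```bash
python3 -c "
from h import *
go(490.5,-20,250,0.06+np.pi/2)"
```

```text
t2.40 tcp [ 422.1 -144.7  303.1] xax yaw 1.6307 z [ 9.e-04 -4.e-04 -1.e+00] F [-0.2 -1.1  0.9] w87.6 q [-0.36  0.16  2.01 -0.    0.97 -0.42]
TOOL shift mm [120.4  75.7  53.1] turn(tool z) -0.0001 q6 would be ~ -0.42 rows>= 4.0
  shift if turned first [120.4  75.8  53.1]
```

>>> send_rows([
  [0.04,0.025,0.01,0,1],
  [0.04,0.025,0.02,0,1],
  [0.03,0.02,0.02,0,1],
  [0,0,0,0,1],
  [0,0,0,0,1],
])

```text
t: 2.9
ee_pos: [484.0, -32.9, 252.8]
orientation: [-2.151, -2.289, 0.002]
ft_force: [0.1, 0.1, -0.0]
width: 87.9
```

```bash
python3 -c "
from h import *
go(490.5,-20,156,0.06+np.pi/2)"
```

```text
t2.90 tcp [484.  -32.9 252.8] xax yaw 1.6331 z [-1.4e-03 -1.0e-04 -1.0e+00] F [ 0.1  0.1 -0. ] w87.9 q [-0.09  0.29  1.97 -0.    0.88 -0.15]
TOOL shift mm [12.5  7.4 96.7] turn(tool z) 0.0023 q6 would be ~ -0.15 rows>= 2.0
  shift if turned first [12.5  7.2 96.8]
```

>>> send_rows([
  [0.0125,0.0073,0,0,1],
  [0,0,0.04,0,1],
  [0,0,0.04,0,1],
  [0,0,0.0165,0,1],
  [0,0,0,0,1],
])

```text
t: 3.4
ee_pos: [489.7, -21.1, 155.3]
orientation: [-2.154, -2.283, 0.003]
ft_force: [-0.6, -0.1, 0.6]
width: 87.9
```

```bash
python3 -c "
from h import *
go(490.5,-20,156,0.06+np.pi/2)
d=cam('top'); cv2.imwrite('pics/top1.png',cv2.resize(d['color'][200:320,280:480],None,fx=4,fy=4))
d=cam('scene'); cv2.imwrite('pics/scene1.png',cv2.resize(d['color'][150:350,200:400],None,fx=3,fy=3))
"
```

```text
t3.40 tcp [489.7 -21.1 155.3] xax yaw 1.6290 z [-3.4e-03  3.0e-04 -1.0e+00] F [-0.6 -0.1  0.6] w87.9 q [-0.07  0.47  2.01  0.    0.67 -0.13]
TOOL shift mm [ 1.   0.9 -0.7] turn(tool z) -0.0018 q6 would be ~ -0.13 rows>= 1.0
  shift if turned first [ 1.   0.9 -0.7]
```

View pics/scene1.png

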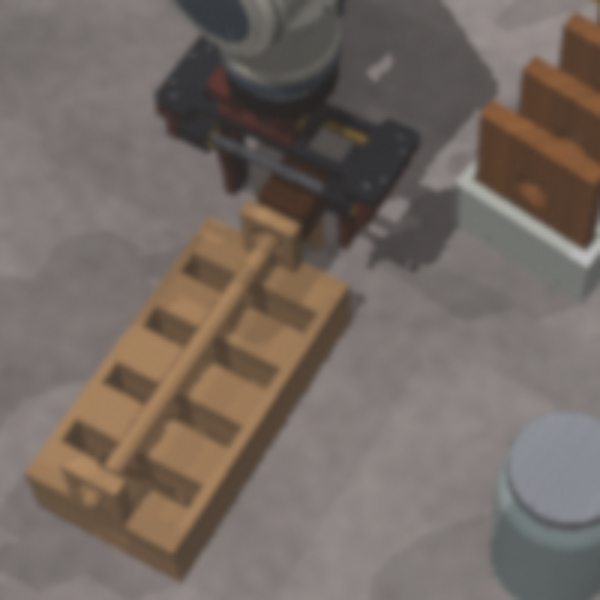

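The gripper straddles the dark handle (about px (285,205) in the crop), clear of the ledge and post. Close.

>>> send_rows([
  [0,0,0,0,-0.3],
  [0,0,0,0,-0.5],
  [0,0,0,0,-0.5],
  [0,0,0,0,-0.5],
  [0,0,0,0,-0.5],
])

```text
t: 4.0
ee_pos: [490.8, -20.5, 157.0]
orientation: [2.154, 2.287, 0.001]
ft_force: [-0.0, 0.2, -0.1]
width: 51.0
```

>>> send_rows([
  [0,0,0,0,-0.5],
  [0,0,-0.003,0,-0.5],
  [0,0,-0.003,0,-0.5],
  [0,0,0,0,-0.5],
  [0,0,0,0,-0.5],
])

```text
t: 4.5
ee_pos: [490.7, -20.6, 162.7]
orientation: [2.154, 2.287, 0.0]
ft_force: [0.1, -0.7, -1.6]
width: 40.0
```

```bash
python3 -c "
from h import *
c=np.array([-np.sin(.06),np.cos(.06)])
o,p,R=st()
t=p[:2]+c*285
go(t[0],t[1],p[2],0.06+np.pi/2)
d=cam('scene'); cv2.imwrite('pics/scene2.png',cv2.resize(d['color'][150:350,200:400],None,fx=3,fy=3))
"
```

```text
t4.50 tcp [490.7 -20.6 162.7] xax yaw 1.6308 z [ 2.e-04  0.e+00 -1.e+00] F [ 0.1 -0.7 -1.6] w40.0 q [-0.07  0.45  2.01  0.    0.68 -0.13]
t4.50 tcp [490.7 -20.6 162.7] xax yaw 1.6308 z [ 2.e-04  0.e+00 -1.e+00] F [ 0.1 -0.7 -1.6] w40.0 q [-0.07  0.45  2.01  0.    0.68 -0.13]
TOOL shift mm [285.   0.   0.] turn(tool z) 0.0 q6 would be ~ -0.13 rows>= 6.0
  shift if turned first [285.   0.   0.]
```

View pics/scene2.png

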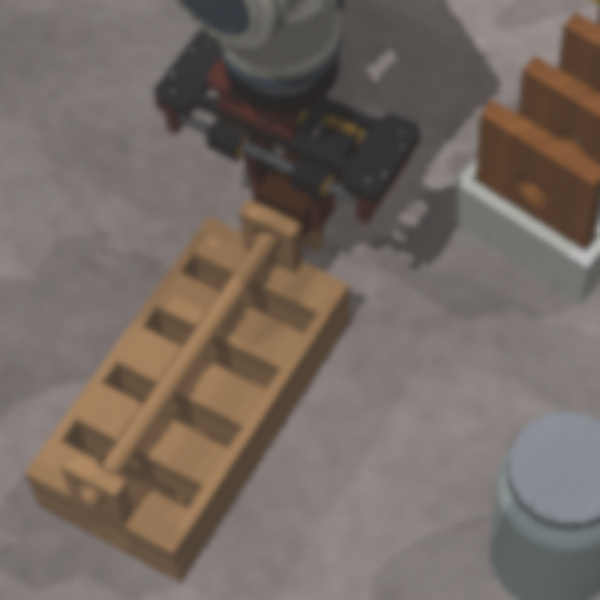

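>>> send_rows([
  [0.025,0,0,0,-0.5],
  [0.03,0,0,0,-0.5],
  [0.03,0,0,0,-0.5],
  [0.03,0,0,0,-0.5],
  [0.03,0,0,0,-0.5],
])

```text
t: 5.05
ee_pos: [481.8, 125.3, 162.6]
orientation: [-2.154, -2.287, 0.0]
ft_force: [-0.0, -0.6, -1.1]
width: 39.8
```

>>> send_rows([
  [0.03,0,0,0,-0.5],
  [0.03,0,0,0,-0.5],
  [0.03,0,0,0,-0.5],
  [0.03,0,0,0,-0.5],
  [0.03,0,0,0,-0.5],
])

```text
t: 5.55
ee_pos: [472.7, 275.1, 162.5]
orientation: [-2.154, -2.287, 0.001]
ft_force: [0.8, 0.7, -1.5]
width: 39.9
```

>>> send_rows([
  [0.01,0,0,0,-0.5],
  [0,0,0,0,-0.5],
  [0,0,0,0,-0.5],
  [0,0,0,0,-0.5],
])

```text
t: 5.95
ee_pos: [472.3, 282.6, 162.5]
orientation: [-2.155, -2.286, 0.002]
ft_force: [-0.4, -0.7, -1.8]
width: 39.9
```

```bash
python3 -c "
from h import *
st()
d=cam('top'); cv2.imwrite('pics/top3.png',d['color'][100:400,150:550])
W=d['W'];H=d['hsv']
m=(W[...,2]>60)&(W[...,2]<120)&(W[...,1]>-47)&(W[...,1]<150)&(W[...,0]<540)&(W[...,0]>440)&(H[...,1]>60)
P=W[m];
for lo in range(-45,150,20):
  q=P[(P[:,1]>lo)&(P[:,1]<lo+20)]
  if len(q): print(lo,np.median(q,0).round(1),len(q),q[:,1].min().round(1))
"
```

```text
t5.95 tcp [472.3 282.6 162.5] xax yaw 1.6297 z [-7.e-04 -6.e-04 -1.e+00] F [-0.4 -0.7 -1.8] w39.9 q [ 0.52  0.52  1.88 -0.    0.74  0.46]
-45 [492.4 -35.   73.6] 68 -44.0
-25 [490.4 -15.4  73.1] 63 -24.3
-5 [490.5   2.   75.3] 50 -4.6
15 [488.5  25.7  91.4] 57 15.0
35 [486.6  45.1  91.5] 59 36.5
55 [484.7  64.5  91.6] 56 55.7
75 [484.7  84.   91. ] 63 75.1
95 [482.8 105.6  90.6] 59 96.5
115 [481.9 125.   91.6] 54 115.9
135 [480.9 141.7  90.8] 44 135.3
```

View pics/top3.png

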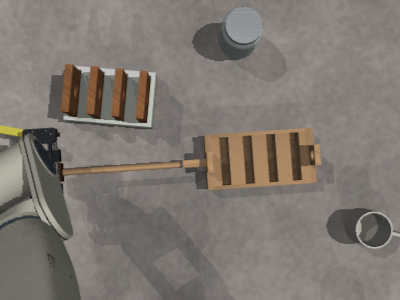

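>>> send_rows([
  [0,-0.025,0,0,-0.5],
  [0,-0.025,0,0,-0.5],
  [0,0,0.03,0,-0.5],
  [0,0,0.03,0,-0.5],
  [0,0,0.01,0,-0.5],
])

```text
t: 6.5
ee_pos: [421.6, 279.5, 90.9]
orientation: [-2.154, -2.285, 0.005]
ft_force: [-0.8, 0.0, -1.3]
width: 40.2
```

>>> send_rows([
  [0,0,0.004,0,-0.5],
  [0,0,0.003,0,-0.5],
  [0,0,0,0,-0.5],
  [0,0,0,0,-0.5],
])

```text
t: 6.9
ee_pos: [423.0, 281.1, 86.5]
orientation: [2.154, 2.287, 0.002]
ft_force: [0.7, 0.3, -1.5]
width: 39.7
```

>>> send_rows([
  [0,0,0.001,0,-0.5],
  [0,0,0.001,0,-0.5],
  [0,0,0,0,-0.5],
])

```text
t: 7.2
ee_pos: [422.8, 281.1, 84.1]
orientation: [2.154, 2.287, 0.001]
ft_force: [0.5, -0.1, 1.1]
width: 40.0
```

>>> send_rows([
  [0,0,0,0,0.1],
  [0,0,0,0,0.5],
  [0,0,0,0,0.5],
  [0,0,0,0,0.5],
  [0,0,0,0,0.5],
])

```text
t: 7.7
ee_pos: [422.5, 280.9, 83.6]
orientation: [-2.154, -2.287, 0.0]
ft_force: [-0.7, 0.2, 0.2]
width: 65.9
```

>>> send_rows([
  [0,0,-0.03,0,0.5],
  [0,0,-0.04,0,0.5],
  [0,0,-0.04,0,0.5],
  [0,0,-0.04,0,0.5],
  [0,0,-0.015,0,0.5],
])

```text
t: 8.2
ee_pos: [423.7, 281.6, 252.4]
orientation: [2.153, 2.286, 0.008]
ft_force: [0.3, -0.0, -0.1]
width: 66.6
```

```bash
python3 -c "
from h import *
go(633,88,250,-.093)
d=cam('scene'); cv2.imwrite('pics/scene4.png',d['color'])
"; python3 meas.py | grep board
```

```text
t8.20 tcp [423.7 281.6 252.4] xax yaw 1.6308 z [ 0.0047  0.003  -1.    ] F [ 0.3 -0.  -0.1] w66.6 q [0.56 0.32 1.93 0.   0.89 0.5 ]
TOOL shift mm [-205.8  197.4    2.8] turn(tool z) -1.4178 q6 would be ~ -0.91 rows>= 10.0
  shift if turned first [-226.4 -173.3    2.4]
board top (array([633.7,  88.3]), array([16.4, 99.5]), 84.54) [632.4  88.  142.1] [632.6  88.1 142. ] 376
board top (array([639.5, 139.1]), array([ 17.1, 100.4]), 84.14) [638.6 139.4 141.9] [638.6 138.9 141.8] 395
board top (array([644.6, 190.6]), array([ 17.1, 100.4]), 84.33) [643.6 189.9 141.8] [643.8 190.2 141.7] 396
board top (array([649.1, 243.2]), array([ 17.3, 100.1]), 85.09) [648.6 242.6 141.8] [648.7 242.7 141.6] 404
board top (array([633.3,  88.3]), array([ 21.7, 102. ]), 84.63) [634.4  86.3 141.5] [634.4  86.7 141. ] 392
board top (array([639.2, 139. ]), array([ 22.4, 100.7]), 84.89) [640.  137.4 141.2] [639.9 137.8 140.8] 372
board top (array([644.2, 190. ]), array([ 23.3, 100.9]), 83.0) [645.8 188.4 141.2] [645.3 189.1 140.9] 361
board top (array([648.5, 243.4]), array([ 23.3, 101.4]), 84.5) [650.6 241.7 141.2] [649.9 241.9 140.9] 334
  return _methods._mean(a, axis=axis, dtype=dtype,
  ret = um.true_divide(
```

View pics/scene4.png

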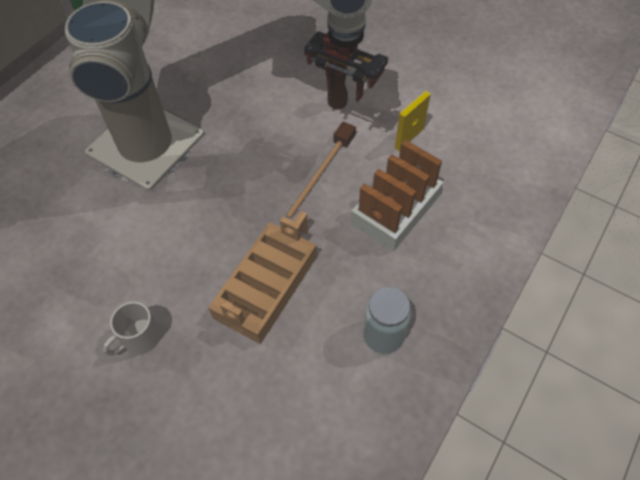

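>>> send_rows([
  [0,0,0,-0.1418,0],
  [0,0,0,-0.1418,0],
  [0,0,0,-0.1418,0],
  [0,0,0,-0.1418,0],
  [0,0,0,-0.1418,0],
])

```text
t: 8.85
ee_pos: [421.7, 280.3, 246.5]
orientation: [-1.217, -2.894, 0.005]
ft_force: [0.1, 0.4, 0.2]
width: 44.2
```

>>> send_rows([
  [0,0,0,-0.1418,0],
  [0,0,0,-0.1418,0],
  [0,0,0,-0.1418,0],
  [0,0,0,-0.1418,0],
  [0,0,0,-0.1418,0],
])

```text
t: 9.35
ee_pos: [421.7, 280.3, 246.5]
orientation: [-0.136, -3.136, 0.003]
ft_force: [-0.5, 0.5, 0.9]
width: 43.6
```

>>> send_rows([
  [-0.038,-0.029,0,0,0],
  [-0.038,-0.029,0,0,0],
  [-0.038,-0.029,0,0,0],
  [-0.038,-0.029,0,0,0],
  [-0.038,-0.029,0,0,0],
])

```text
t: 9.85
ee_pos: [598.6, 117.2, 246.2]
orientation: [-0.146, -3.135, 0.001]
ft_force: [0.0, 1.0, 0.5]
width: 43.9
```

>>> send_rows([
  [-0.036,-0.028,0,0,0],
  [0,0,0,0,0],
  [0,0,0,0,0],
])

```text
t: 10.15
ee_pos: [630.8, 86.8, 246.1]
orientation: [-0.149, -3.134, 0.001]
ft_force: [-0.7, 0.5, -1.1]
width: 43.8
```

```bash
python3 -c "
from h import *
go(633.5,88.2,180,-.093)
"
```

```text
t10.15 tcp [630.8  86.8 246.1] xax yaw 3.0467 z [-3.9e-03 -2.0e-04 -1.0e+00] F [-0.7  0.5 -1.1] w43.8 q [ 0.12  0.51  1.64  0.    1.   -1.36]
TOOL shift mm [-2.8  1.7 66.1] turn(tool z) -0.0019 q6 would be ~ -1.36 rows>= 2.0
  shift if turned first [-2.5  1.7 66.1]
```

>>> send_rows([
  [-0.0027,-0.0,0,0,0],
  [0,0.0015,0.03,0,0],
  [0,0,0.03,0,0],
  [0,0,0.008,0,0],
  [0,0,0,0,0],
])

```text
t: 10.65
ee_pos: [632.9, 89.8, 179.3]
orientation: [-0.143, -3.135, 0.001]
ft_force: [-0.2, 0.2, 0.6]
width: 44.1
```

```bash
python3 -c "
from h import *
go(633.5,88.2,178,-.093)
d=cam('scene'); cv2.imwrite('pics/scene5.png',cv2.resize(d['color'][100:300,300:500],None,fx=3,fy=3))
"
```

```text
t10.65 tcp [632.9  89.8 179.3] xax yaw 3.0502 z [-3.5e-03 -4.0e-04 -1.0e+00] F [-0.2  0.2  0.6] w44.1 q [ 0.12  0.6   1.67  0.    0.88 -1.36]
TOOL shift mm [-0.7 -1.5  1.3] turn(tool z) 0.0016 q6 would be ~ -1.36 rows>= 1.0
  shift if turned first [-0.7 -1.5  1.3]
```

View pics/scene5.png

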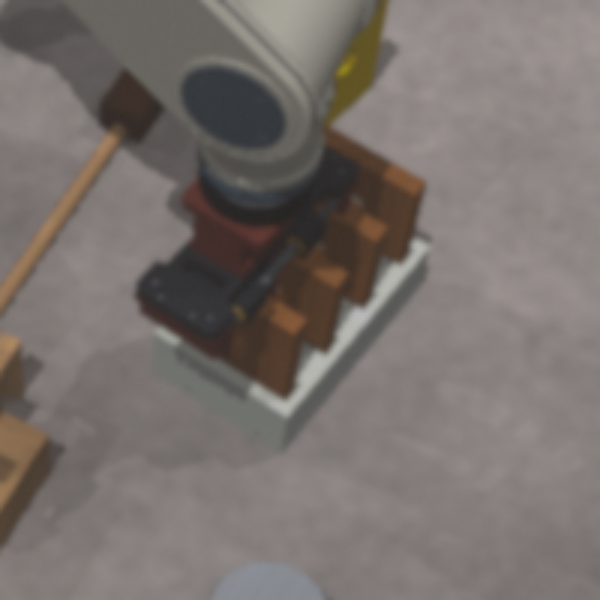

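>>> send_rows([
  [-0.0005,-0.0015,0.001,0,-0.2],
  [0,0,0,0,-0.8],
  [0,0,0,0,-0.8],
  [0,0,0,0,-0.8],
  [0,0,0,0,-0.8],
])

```text
t: 11.2
ee_pos: [635.0, 87.5, 180.3]
orientation: [0.146, 3.137, 0.001]
ft_force: [0.0, 0.9, 3.8]
width: 15.8
```

>>> send_rows([
  [0,0,0,0,-0.8],
  [0,0,-0.02,0,-0.8],
  [0,0,-0.03,0,-0.8],
  [0,0,-0.03,0,-0.8],
  [0,0,-0.03,0,-0.8],
])

```text
t: 11.7
ee_pos: [634.2, 87.2, 290.1]
orientation: [-0.146, -3.137, 0.001]
ft_force: [0.3, 0.3, -1.4]
width: 15.7
```

>>> send_rows([
  [0,0,-0.02,0,-0.8],
  [0,0,0,0,-0.8],
  [0,0,0,0,-0.8],
])

```text
t: 12.0
ee_pos: [634.3, 87.3, 308.9]
orientation: [-0.146, -3.138, 0.0]
ft_force: [0.0, 0.5, -1.8]
width: 16.0
```

```bash
cat > bd.py <<'E'
from h import *
def held():
    # board in gripper: measure points of brown, above z=150
    o,p,R=st(); 
    for n in("top","scene"):
        d=cam(n);W=d["W"];H=d["hsv"]
        L=(W-p)@R  # tool coords: z down
        m=(abs(L[...,0])<75)&(abs(L[...,1])<14)&(L[...,2]>20)&(L[...,2]<180)&(H[...,0]>=5)&(H[...,0]<=20)&(H[...,1]>80)
        P=L[m]; 
        if len(P)<20: print(n,"few"); continue
        print(n,"tool-frame x",np.percentile(P[:,0],[1,99]).round(1),"y",np.percentile(P[:,1],[1,99]).round(1),"z",np.percentile(P[:,2],[1,99]).round(1),len(P))
        cv2.imwrite("pics/held_%s.png"%n,cv2.resize(d["color"][100:300,200:460],None,fx=3,fy=3))
E
python3 -c "
from bd import *
held()
go(504.3,-245.4,300,.06)
"
```

```text
t12.00 tcp [634.3  87.3 308.9] xax yaw 3.0488 z [-6.e-04 -2.e-04 -1.e+00] F [ 0.   0.5 -1.8] w16.0 q [ 0.12  0.44  1.59 -0.    1.11 -1.36]
top tool-frame x [20.1 51.5] y [-10.    4.4] z [ 34.2 160.3] 228
scene tool-frame x [-48.2  47.1] y [-12.4   6.1] z [ 36.8 162.3] 1177
t12.10 tcp [633.8  87.2 307.7] xax yaw 3.0488 z [-3.e-03 -4.e-04 -1.e+00] F [-0.1 -0.6 -1.3] w16.1 q [ 0.12  0.44  1.59 -0.    1.11 -1.36]
TOOL shift mm [  98.1 -343.2    8.3] turn(tool z) -0.1528 q6 would be ~ -1.51 rows>= 8.0
  shift if turned first [ 149.2 -324.3    7.7]
```

```bash
python3 -c "
from h import *
c=np.array([499.6,-167.6,0]);a=.0597
R=np.array([[np.cos(a),-np.sin(a),0],[np.sin(a),np.cos(a),0],[0,0,1]])
for n in('top','scene'):
    d=cam(n); L=(d['W']-c)@R
    K=d['K']
    # pixel->plane z=57 position for every pixel
    v,u=np.mgrid[0:480,0:640]
    r=np.stack([(u-K[0,2])/K[0,0],(v-K[1,2])/K[1,1],np.ones_like(u)],-1)@d['R']; o=-d['t']@d['R']
    Q=o+r*((57-o[2])/r[...,2])[...,None]; Q=(Q-c)@R
    for s in(-78,-26,26,78):
        inb=(abs(Q[...,0])<70)&(abs(Q[...,1]-s)<22)
        low=(L[...,2]<50)&inb&(abs(Q[...,0])<58)
        # centre profile: for columns in x away from posts
        q=Q[low&(abs(Q[...,0])>24)&(abs(Q[...,0])<48)]
        q2=Q[low&(abs(Q[...,1]-s)<7)]
        print(n,s,'y',np.percentile(q[:,1],[2,98]).round(1),q[:,1].mean().round(2),'x',np.percentile(q2[:,0],[1,99]).round(1),q2[:,0].mean().round(1),len(q))
"
```

```text
top -78 y [-86.1 -68.5] -77.19 x [-51.2  51.1] 0.1 180
top -26 y [-34.2 -16.4] -25.32 x [-52.1  52. ] -0.2 183
top 26 y [17.  35.5] 26.21 x [-50.8  51.1] -0.2 187
top 78 y [69.1 87.6] 78.27 x [-51.6  52.4] -0.0 189
scene -78 y [-87.1 -69.6] -78.52 x [-49.3  51.7] 1.7 182
scene -26 y [-34.7 -18.5] -26.77 x [-49.5  50.8] 1.0 165
scene 26 y [16.9 34.1] 25.05 x [-50.   51.6] 1.6 156
scene 78 y [69.2 85.5] 77.15 x [-49.6  50.9] 1.3 141
```

>>> send_rows([
  [0,0,0,-0.0764,-0.8],
  [0,0,0,-0.0764,-0.8],
  [0.022,-0.046,0,0,-0.8],
  [0.02,-0.045,0,0,-0.8],
  [0.02,-0.045,0,0,-0.8],
])

```text
t: 12.7
ee_pos: [580.3, -52.1, 308.5]
orientation: [0.096, -3.138, -0.0]
ft_force: [0.4, -0.4, -1.0]
width: 16.0
```

>>> send_rows([
  [0.02,-0.045,0,0,-0.8],
  [0.02,-0.045,0,0,-0.8],
  [0.02,-0.045,0,0,-0.8],
  [0.025,-0.045,0,0,-0.8],
  [0,0,0,0,-0.8],
])

```text
t: 13.2
ee_pos: [505.4, -239.0, 308.7]
orientation: [0.086, -3.138, 0.001]
ft_force: [-0.1, 0.9, -1.0]
width: 16.0
```

```bash
python3 -c "
from h import *
go(505,-246.2,240,.06)
"
```

```text
t13.20 tcp [ 505.4 -239.   308.7] xax yaw -3.0870 z [-2.1e-03 -6.0e-04 -1.0e+00] F [-0.1  0.9 -1. ] w16.0 q [-0.46  0.32  1.77 -0.    1.05 -2.09]
TOOL shift mm [ 0.6 -7.2 68.7] turn(tool z) -0.0055 q6 would be ~ -2.09 rows>= 2.0
  shift if turned first [ 0.8 -7.2 68.7]
```

>>> send_rows([
  [0.0005,-0.0072,0,-0.004,-0.8],
  [0,0,0.03,0,-0.8],
  [0,0,0.03,0,-0.8],
  [0,0,0.008,0,-0.8],
  [0,0,0,0,-0.8],
])

```text
t: 13.7
ee_pos: [507.8, -240.6, 240.3]
orientation: [0.103, -3.137, -0.003]
ft_force: [0.5, -1.1, -1.3]
width: 16.0
```

```bash
python3 -c "
from h import *
go(505,-246.2,240,.06)
go(505,-246.2,240,.06)
for n in ('top','scene'):
  d=cam(n); u,v=proj(d,[505,-246,100])[0].astype(int); cv2.imwrite('pics/p6%s.png'%n,cv2.resize(d['color'][max(0,v-80):v+80,u-80:u+80],None,fx=3.5,fy=3.5))
"; python3 -c "
import cv2,numpy as np
cv2.imwrite('pics/p6.png',cv2.resize(np.hstack([cv2.imread('pics/p6top.png'),cv2.imread('pics/p6scene.png')]),(800,400)))"
```

```text
t13.70 tcp [ 507.8 -240.6  240.3] xax yaw -3.0759 z [-0.003   0.0016 -1.    ] F [ 0.5 -1.1 -1.3] w16.0 q [-0.46  0.41  1.82  0.    0.92 -2.1 ]
TOOL shift mm [ 3.1 -5.4  0.3] turn(tool z) 0.0057 q6 would be ~ -2.09 rows>= 1.0
  shift if turned first [ 3.1 -5.4  0.3]
t13.70 tcp [ 507.8 -240.6  240.3] xax yaw -3.0759 z [-0.003   0.0016 -1.    ] F [ 0.5 -1.1 -1.3] w16.0 q [-0.46  0.41  1.82  0.    0.92 -2.1 ]
TOOL shift mm [ 3.1 -5.4  0.3] turn(tool z) 0.0057 q6 would be ~ -2.09 rows>= 1.0
  shift if turned first [ 3.1 -5.4  0.3]
```

View pics/p6.png

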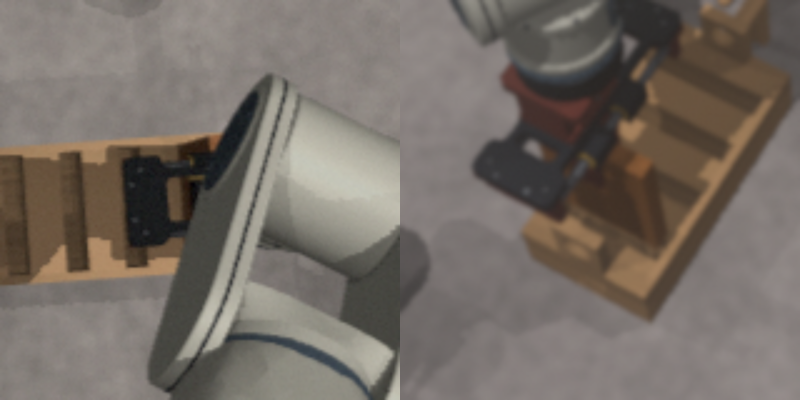

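>>> send_rows([
  [0,0,0,0,-0.8],
  [0,0,0,0,-0.8],
])

```text
t: 14.0
ee_pos: [508.5, -241.9, 242.9]
orientation: [-0.101, 3.138, -0.002]
ft_force: [0.1, 0.8, -0.5]
width: 15.7
```

```bash
python3 -c "
from h import *
go(505,-246.2,240,.06)
"
```

```text
t14.00 tcp [ 508.5 -241.9  242.9] xax yaw -3.0772 z [ 0.0019 -0.001  -1.    ] F [ 0.1  0.8 -0.5] w15.7 q [-0.47  0.41  1.81  0.    0.92 -2.1 ]
TOOL shift mm [ 3.8 -4.   2.9] turn(tool z) 0.0044 q6 would be ~ -2.1 rows>= 1.0
  shift if turned first [ 3.8 -4.1  2.9]
```

```bash
python3 -c "
from h import *
for i in range(10):
  o,p,R=st(); get_image('top')
"
```

```text
t14.00 tcp [ 508.5 -241.9  242.9] xax yaw -3.0772 z [ 0.0019 -0.001  -1.    ] F [ 0.1  0.8 -0.5] w15.7 q [-0.47  0.41  1.81  0.    0.92 -2.1 ]
t14.05 tcp [ 508.3 -241.9  242.7] xax yaw -3.0774 z [ 1.6e-03 -8.0e-04 -1.0e+00] F [ 0.  -0.5 -1.4] w15.9 q [-0.47  0.41  1.81  0.    0.92 -2.1 ]
t14.10 tcp [ 508.2 -242.   242.5] xax yaw -3.0775 z [ 1.4e-03 -7.0e-04 -1.0e+00] F [ 0.6 -0.6 -1.2] w16.0 q [-0.47  0.41  1.81  0.    0.92 -2.1 ]
t14.15 tcp [ 508.  -241.9  242.3] xax yaw -3.0776 z [ 1.e-03 -5.e-04 -1.e+00] F [ 0.4 -0.3 -1.5] w16.3 q [-0.47  0.41  1.81 -0.    0.92 -2.1 ]
t14.20 tcp [ 508.  -241.9  242.2] xax yaw -3.0777 z [ 8.e-04 -4.e-04 -1.e+00] F [ 0.5 -0.3 -1. ] w15.9 q [-0.47  0.41  1.81  0.    0.92 -2.1 ]
t14.25 tcp [ 507.9 -241.9  242. ] xax yaw -3.0776 z [ 5.e-04 -2.e-04 -1.e+00] F [ 0.8 -0.2 -1.7] w15.7 q [-0.47  0.41  1.81  0.    0.92 -2.1 ]
t14.30 tcp [ 507.8 -241.9  241.9] xax yaw -3.0777 z [ 3.e-04 -1.e-04 -1.e+00] F [-0.8 -0.2 -1.8] w16.2 q [-0.47  0.41  1.81  0.    0.92 -2.1 ]
t14.35 tcp [ 507.9 -241.9  241.8] xax yaw -3.0777 z [ 2.e-04 -1.e-04 -1.e+00] F [ 0.3 -0.2 -1.7] w16.1 q [-0.47  0.41  1.81  0.    0.91 -2.1 ]
t14.40 tcp [ 507.8 -241.9  241.7] xax yaw -3.0777 z [ 1.e-04 -0.e+00 -1.e+00] F [ 1.  -0.3 -1.2] w16.2 q [-0.47  0.41  1.81  0.    0.91 -2.1 ]
t14.45 tcp [ 507.8 -241.9  241.7] xax yaw -3.0776 z [-0. -0. -1.] F [-0.2  0.5 -1.5] w15.8 q [-0.47  0.41  1.81 -0.    0.91 -2.1 ]
```

>>> send_rows([
  [0.003,-0.0041,0,0.004,-0.8],
  [0,0,0,0,-0.8],
  [0,0,0,0,-0.8],
  [0,0,0,0,-0.8],
  [0,0,0,0,-0.8],
])

```text
t: 15.0
ee_pos: [505.1, -246.1, 241.6]
orientation: [-0.094, 3.14, 0.0]
ft_force: [0.0, 0.2, -1.5]
width: 15.9
```

```bash
python3 -c "
from bd import *
go(505,-246.2,240,.06)
held()
# scene cam: board vs caddy side by side
d=cam('scene'); W=d['W'];H=d['hsv']
c=np.array([499.6,-167.6,0]);a=.0597
R=np.array([[np.cos(a),-np.sin(a),0],[np.sin(a),np.cos(a),0],[0,0,1]])
L=(W-c)@R
m=(L[...,2]>85)&(L[...,2]<125)&(abs(L[...,1]+78)<20)&(abs(L[...,0])<70)&(H[...,1]>80)
P=L[m];print(len(P),np.percentile(P,[2,50,98],axis=0).round(1))
cv2.imwrite('pics/scene7.png',cv2.resize(d['color'][230:360,190:340],None,fx=5,fy=4.5))
st()
"
```

```text
t15.00 tcp [ 505.1 -246.1  241.6] xax yaw -3.0816 z [ 0.  0. -1.] F [ 0.   0.2 -1.5] w15.9 q [-0.47  0.41  1.82  0.    0.91 -2.11]
TOOL shift mm [ 0.1 -0.1  1.6] turn(tool z) -0.0 q6 would be ~ -2.11 rows>= 1.0
  shift if turned first [ 0.1 -0.1  1.6]
t15.00 tcp [ 505.1 -246.1  241.6] xax yaw -3.0816 z [ 0.  0. -1.] F [ 0.   0.2 -1.5] w15.9 q [-0.47  0.41  1.82  0.    0.91 -2.11]
top tool-frame x [-48.2  16.4] y [-3.1  7. ] z [ 35.4 173.8] 161
scene tool-frame x [-49.1  42.7] y [-11.2   7.1] z [ 35.6 167.7] 931
286 [[-29.5 -89.2  85.7]
 [ 17.6 -87.6 105.1]
 [ 49.5 -73.9 124.3]]
t15.15 tcp [ 505.2 -246.1  241.7] xax yaw -3.0815 z [ 0. -0. -1.] F [-0.3 -0.3 -2.2] w15.7 q [-0.47  0.41  1.82  0.    0.91 -2.11]
```

View pics/scene7.png

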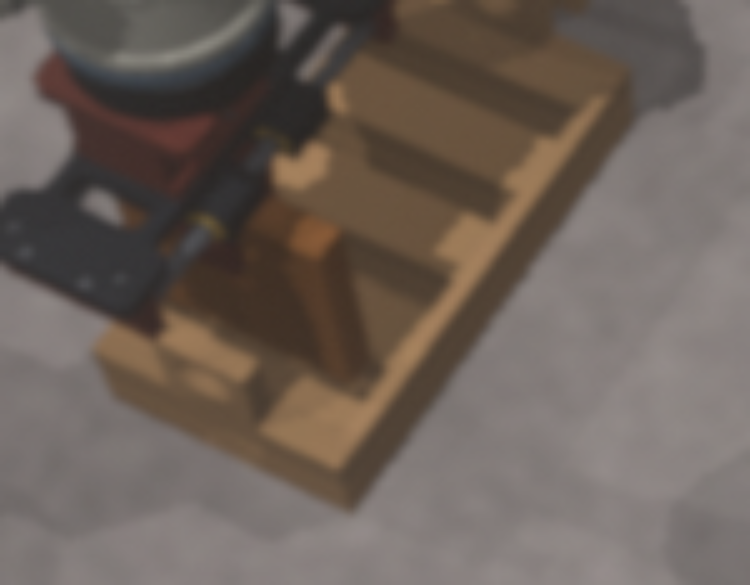

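>>> send_rows([
  [0,0.001,0.01,0,-0.8],
  [0,0,0.006,0,-0.8],
  [0,0,0.005,0,-0.8],
  [0,0,0.004,0,-0.8],
  [0,0,0,0,-0.8],
])

```text
t: 15.65
ee_pos: [504.7, -244.9, 215.8]
orientation: [0.094, -3.139, -0.001]
ft_force: [-0.0, 0.8, -0.7]
width: 15.8
```

>>> send_rows([
  [0,0,0.004,0,-0.8],
  [0,0,0.004,0,-0.8],
  [0,0,0,0,-0.8],
  [0,0,0,0,-0.8],
  [0,0,0,0,-0.8],
])

```text
t: 16.15
ee_pos: [505.1, -245.2, 208.8]
orientation: [-0.094, 3.14, -0.0]
ft_force: [0.5, -0.0, -2.4]
width: 16.2
```

>>> send_rows([
  [0,0,0.008,0,-0.8],
  [0,0,0.008,0,-0.8],
  [0,0,0.006,0,-0.8],
  [0,0,0,0,-0.8],
  [0,0,0,0,-0.8],
])

```text
t: 16.65
ee_pos: [505.0, -245.1, 186.3]
orientation: [0.094, -3.14, -0.001]
ft_force: [-0.2, -0.6, -1.0]
width: 15.6
```

>>> send_rows([
  [0,0,0.003,0,-0.8],
  [0,0,0.002,0,-0.8],
  [0,0,0.002,0,-0.8],
  [0,0,0,0,-0.8],
  [0,0,0,0,-0.8],
])

```text
t: 17.15
ee_pos: [505.1, -245.2, 180.3]
orientation: [-0.094, 3.14, -0.0]
ft_force: [-1.5, 0.9, 5.7]
width: 15.9
```

>>> send_rows([
  [0,0,0,0,-0.5],
  [0,0,0,0,-0.4],
  [0,0,0,0,-0.4],
  [0,0,0,0,-0.4],
])

```text
t: 17.55
ee_pos: [505.1, -245.1, 179.5]
orientation: [0.094, -3.14, -0.0]
ft_force: [-0.4, 0.6, 0.6]
width: 26.3
```

>>> send_rows([
  [0,0,-0.02,0,-0.4],
  [0,0,-0.03,0,-0.4],
  [0,0,-0.03,0,0],
  [0,0,0,0,0],
  [0,0,0,0,0],
])

```text
t: 18.05
ee_pos: [505.2, -245.2, 260.0]
orientation: [-0.094, 3.139, -0.001]
ft_force: [0.7, -0.1, -0.8]
width: 43.3
```

```bash
python3 -c "
from bd import *
go(639.9,138.2,260,-.093)
d=cam('scene'); cv2.imwrite('pics/scene8.png',cv2.resize(d['color'][80:360,200:460],None,fx=2.5,fy=2.1))
"
```

```text
t18.05 tcp [ 505.2 -245.2  260. ] xax yaw -3.0816 z [ 1.2e-03 -6.0e-04 -1.0e+00] F [ 0.7 -0.1 -0.8] w43.3 q [-0.47  0.38  1.81  0.    0.95 -2.1 ]
TOOL shift mm [-157.5  374.6   -0. ] turn(tool z) 0.153 q6 would be ~ -1.95 rows>= 9.0
  shift if turned first [-98.5 394.2   0. ]
```

View pics/scene8.png

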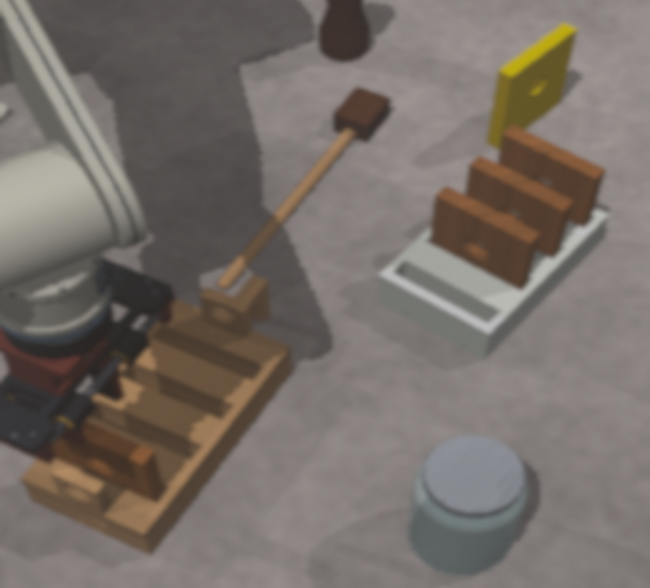

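>>> send_rows([
  [0,0,0,0.0765,0],
  [0,0,0,0.0765,0],
  [-0.011,0.044,0,0,0],
  [-0.011,0.044,0,0,0],
  [-0.011,0.044,0,0,0],
])

```text
t: 18.6
ee_pos: [549.6, -115.5, 257.9]
orientation: [-0.148, -3.135, -0.001]
ft_force: [1.1, -0.6, 0.3]
width: 43.7
```

>>> send_rows([
  [-0.011,0.044,0,0,0],
  [-0.011,0.044,0,0,0],
  [-0.011,0.044,0,0,0],
  [-0.011,0.044,0,0,0],
  [-0.011,0.044,0,0,0],
])

```text
t: 19.1
ee_pos: [625.0, 99.0, 257.7]
orientation: [-0.146, -3.135, 0.001]
ft_force: [-0.6, 0.4, -0.6]
width: 43.6
```

>>> send_rows([
  [-0.0105,0.042,0,0,0],
  [0,0,0,0,0],
  [0,0,0,0,0],
  [0,0,0,0,0],
  [0,0,0,0,0],
])

```text
t: 19.6
ee_pos: [639.2, 136.5, 259.1]
orientation: [-0.148, -3.137, 0.001]
ft_force: [-1.0, -0.4, -0.1]
width: 43.7
```

```bash
python3 -c "
from bd import *
go(639.9,138.2,179.5,-.093)
"; python3 meas.py 2>/dev/null| grep -E "board|drai"
```

```text
t19.60 tcp [639.2 136.5 259.1] xax yaw 3.0470 z [-1.3e-03 -4.0e-04 -1.0e+00] F [-1.  -0.4 -0.1] w43.7 q [ 0.19  0.51  1.59 -0.    1.04 -1.28]
TOOL shift mm [-0.6  1.8 79.6] turn(tool z) -0.0016 q6 would be ~ -1.29 rows>= 2.0
  shift if turned first [-0.6  1.7 79.6]
board top (array([613.3, 140.9]), array([14.6, 25.2]), 84.15) [612.8 140.2 142.4] [612.9 140.7 142. ] 90
board top (array([609.3, 193.9]), array([16.6, 29.8]), 85.48) [608.2 193.4 142.2] [608.9 193.2 141.9] 119
drainer (array([637.7, 152.2]), array([171.6, 111.5]), 83.15) 450
board top (array([642.1, 137.6]), array([19.8, 95.7]), 86.27) [660.8 134.9 141.1] [658.  135.6 140.5] 225
board top (array([664.7, 188.1]), array([20.4, 59. ]), 84.1) [666.2 186.2 141.1] [666.9 187.1 140.7] 199
board top (array([664.4, 241.6]), array([22.2, 69.1]), 84.45) [666.4 240.  140.8] [665.8 240.2 140.7] 232
drainer (array([642.1, 164.5]), array([199.6, 123.7]), 83.99) 1291
```

>>> send_rows([
  [-0.0005,0.0017,0.02,0,0],
  [0,0,0.03,0,0],
  [0,0,0.029,0,0],
  [0,0,0,0,0],
  [0,0,0,0,0],
])

```text
t: 20.2
ee_pos: [640.4, 139.1, 180.9]
orientation: [-0.147, -3.137, 0.0]
ft_force: [0.0, -0.1, 1.0]
width: 44.1
```

>>> send_rows([
  [0,0,0,0,-0.4],
  [0,0,0,0,-0.8],
  [0,0,0,0,-0.8],
  [0,0,0,0,-0.8],
  [0,0,0,0,-0.8],
])

```text
t: 20.7
ee_pos: [640.7, 139.8, 181.5]
orientation: [0.146, 3.137, 0.0]
ft_force: [-1.2, 0.0, 5.1]
width: 16.1
```

>>> send_rows([
  [0,0,-0.02,0,-0.8],
  [0,0,-0.03,0,-0.8],
  [0,0,-0.04,0,-0.8],
  [0,0,-0.04,0,-0.8],
  [0,0,0,0,-0.8],
])

```text
t: 21.2
ee_pos: [642.8, 140.2, 316.8]
orientation: [0.145, 3.129, 0.004]
ft_force: [-0.1, 1.2, -1.6]
width: 15.8
```

```bash
python3 -c "
from bd import *
held()
go(502,-193.3,310,.06)
"
```

```text
t21.20 tcp [642.8 140.2 316.8] xax yaw 3.0487 z [ 0.0098  0.002  -1.    ] F [-0.1  1.2 -1.6] w15.8 q [ 0.2   0.45  1.55  0.    1.13 -1.28]
top tool-frame x [22.5 51.5] y [-10.3   5.5] z [ 35.4 162.7] 274
scene tool-frame x [-46.9  48.7] y [-13.    6.1] z [ 40.7 170.5] 1289
t21.30 tcp [640.3 139.7 311.2] xax yaw 3.0487 z [ 1.3e-03  3.0e-04 -1.0e+00] F [-0.5 -0.8 -1.9] w15.8 q [ 0.2   0.46  1.55 -0.    1.13 -1.28]
TOOL shift mm [ 106.9 -344.4    1. ] turn(tool z) -0.1529 q6 would be ~ -1.43 rows>= 8.0
  shift if turned first [ 158.1 -324.1    1.2]
```

>>> send_rows([
  [0,0,0,-0.0765,-0.8],
  [0,0,0,-0.0765,-0.8],
  [0.02,-0.0405,0,0,-0.8],
  [0.02,-0.0405,0,0,-0.8],
  [0.02,-0.0405,0,0,-0.8],
])

```text
t: 21.8
ee_pos: [585.8, 13.9, 307.9]
orientation: [0.096, -3.136, 0.0]
ft_force: [0.9, -0.4, -1.4]
width: 15.7
```

>>> send_rows([
  [0.02,-0.0405,0,0,-0.8],
  [0.02,-0.0405,0,0,-0.8],
  [0.02,-0.0405,0,0,-0.8],
  [0.02,-0.0405,0,0,-0.8],
  [0.017,-0.04,0,0,-0.8],
])

```text
t: 22.3
ee_pos: [500.8, -193.7, 308.5]
orientation: [0.094, -3.136, -0.003]
ft_force: [0.6, -0.1, -1.9]
width: 16.1
```

>>> send_rows([
  [0,0,0.03,0,-0.8],
  [0,0,0.03,0,-0.8],
  [0,0,0,0,-0.8],
  [0,0,0,0,-0.8],
  [0,0,0,0,-0.8],
])

```text
t: 22.8
ee_pos: [503.6, -192.5, 251.3]
orientation: [-0.095, 3.14, -0.0]
ft_force: [0.2, -0.4, -1.3]
width: 15.9
```

>>> send_rows([
  [0,0,0,0,-0.8],
  [0,0,0,0,-0.8],
  [0,0,0,0,-0.8],
])

```text
t: 23.1
ee_pos: [503.4, -192.6, 251.4]
orientation: [-0.095, 3.139, -0.001]
ft_force: [-0.2, 0.1, -1.3]
width: 16.0
```

```bash
cat > bd2.py <<'E'
from bd import *
c=np.array([499.6,-167.6,0]);a=.0597
RC=np.array([[np.cos(a),-np.sin(a),0],[np.sin(a),np.cos(a),0],[0,0,1]])
def inslot(s,z0=85,z1=125,save=None):
    for n in("scene","top"):
        d=cam(n); W=d['W'];H=d['hsv']; L=(W-c)@RC
        m=(L[...,2]>z0)&(L[...,2]<z1)&(abs(L[...,1]-s)<20)&(abs(L[...,0])<70)&(H[...,1]>80)
        P=L[m]
        if len(P)>10: print(n,len(P),np.percentile(P,[2,50,98],axis=0).round(1).tolist())
        if save: cv2.imwrite(f'pics/{save}_{n}.png',cv2.resize(d['color'][200:370,170:370] if n=='scene' else d['color'][200:320,320:500],None,fx=3.5,fy=3.5))
E
python3 -c "
from bd2 import *
go(502.5,-193.3,240,.06)
inslot(-26,save='a')
"
```

```text
t23.10 tcp [ 503.4 -192.6  251.4] xax yaw -3.0812 z [ 1.2e-03 -5.0e-04 -1.0e+00] F [-0.2  0.1 -1.3] w16.0 q [-0.39  0.37  1.86  0.    0.91 -2.02]
TOOL shift mm [ 0.9 -0.7 11.4] turn(tool z) 0.0004 q6 would be ~ -2.02 rows>= 1.0
  shift if turned first [ 0.9 -0.7 11.4]
scene 306 [[-30.3, -36.0, 86.3], [16.6, -34.1, 104.6], [50.7, -20.7, 124.0]]
top 13 [[41.7, -19.6, 88.5], [45.7, -18.8, 104.4], [49.8, -18.5, 122.4]]
```

View pics/a_scene.png

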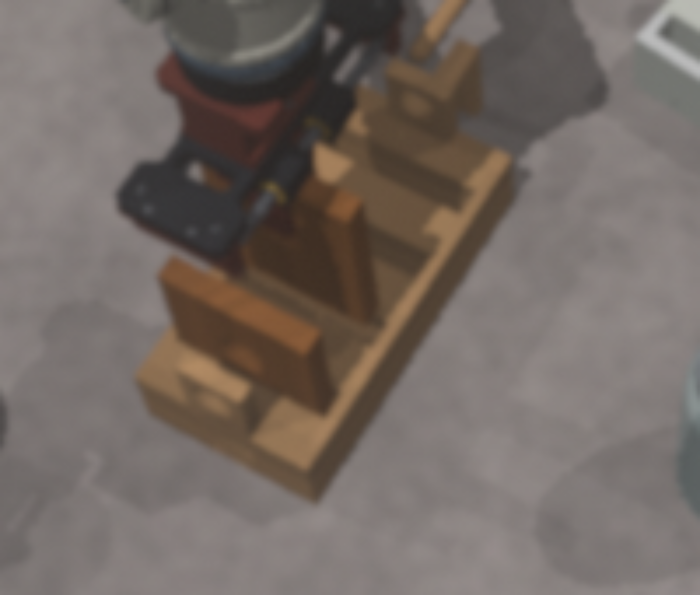

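>>> send_rows([
  [0.0009,-0.0006,0,0,-0.8],
  [0,0,0.02,0,-0.8],
  [0,0,0.01,0,-0.8],
  [0,0,0.008,0,-0.8],
  [0,0,0,0,-0.8],
])

```text
t: 23.7
ee_pos: [501.6, -193.1, 211.5]
orientation: [0.094, -3.138, -0.002]
ft_force: [-0.5, -0.2, -1.6]
width: 16.1
```

>>> send_rows([
  [0,0,0.008,0,-0.8],
  [0,0,0.008,0,-0.8],
  [0,0,0.006,0,-0.8],
  [0,0,0,0,-0.8],
  [0,0,0,0,-0.8],
])

```text
t: 24.2
ee_pos: [502.2, -193.3, 190.5]
orientation: [0.094, -3.14, -0.0]
ft_force: [0.7, 0.0, -0.9]
width: 15.9
```

>>> send_rows([
  [0,0,0.004,0,-0.8],
  [0,0,0.003,0,-0.8],
  [0,0,0,0,-0.8],
  [0,0,0,0,-0.8],
])

```text
t: 24.6
ee_pos: [502.2, -193.3, 183.6]
orientation: [0.094, -3.14, -0.0]
ft_force: [0.5, 0.3, -2.0]
width: 16.1
```

>>> send_rows([
  [0,0,0.002,0,-0.8],
  [0,0,0.001,0,-0.8],
  [0,0,0,0,-0.8],
  [0,0,0,0,-0.8],
])

```text
t: 25.0
ee_pos: [502.4, -193.4, 181.5]
orientation: [-0.094, 3.14, -0.0]
ft_force: [-2.1, 0.8, 7.5]
width: 16.1
```

>>> send_rows([
  [0,0,0,0,-0.5],
  [0,0,0,0,-0.4],
  [0,0,0,0,-0.4],
  [0,0,0,0,-0.4],
])

```text
t: 25.4
ee_pos: [502.2, -193.3, 180.6]
orientation: [0.094, -3.14, -0.0]
ft_force: [-0.7, -0.7, 1.0]
width: 26.0
```

>>> send_rows([
  [0,0,-0.02,0,-0.4],
  [0,0,-0.03,0,-0.4],
  [0,0,-0.03,0,0],
  [0,0,0,0,0],
  [0,0,0,0,0],
])

```text
t: 25.9
ee_pos: [502.3, -193.3, 261.0]
orientation: [-0.094, 3.139, -0.001]
ft_force: [0.4, 0.9, -1.1]
width: 43.2
```

```bash
python3 -c "
from bd2 import *
inslot(-26); inslot(-78)
go(645.3,190.3,260,-.093)
"
```

```text
scene 286 [[-33.2, -36.6, 86.0], [20.4, -34.9, 107.3], [49.8, -21.8, 124.0]]
top 12 [[40.6, -20.3, 86.5], [45.7, -19.9, 104.2], [49.2, -19.0, 122.6]]
scene 307 [[-45.1, -88.6, 86.7], [13.8, -86.7, 107.3], [49.7, -73.1, 124.5]]
t26.10 tcp [ 501.6 -193.1  259.4] xax yaw -3.0816 z [-2.2e-03  9.0e-04 -1.0e+00] F [ 0.5 -0.   0.4] w43.9 q [-0.39  0.35  1.86 -0.    0.93 -2.02]
TOOL shift mm [-166.5  374.    -0.6] turn(tool z) 0.153 q6 would be ~ -1.87 rows>= 9.0
  shift if turned first [-107.5  395.    -0.6]
```

>>> send_rows([
  [0,0,0,0.0765,0],
  [0,0,0,0.0765,0],
  [-0.012,0.044,0,0,0],
  [-0.012,0.044,0,0,0],
  [-0.012,0.044,0,0,0],
])

```text
t: 26.6
ee_pos: [550.2, -64.1, 259.6]
orientation: [-0.148, -3.136, -0.0]
ft_force: [0.5, -0.0, 0.7]
width: 43.5
```

>>> send_rows([
  [-0.012,0.044,0,0,0],
  [-0.012,0.044,0,0,0],
  [-0.012,0.044,0,0,0],
  [-0.012,0.044,0,0,0],
  [-0.012,0.044,0,0,0],
])

```text
t: 27.1
ee_pos: [630.5, 150.1, 259.3]
orientation: [-0.146, -3.136, 0.001]
ft_force: [0.9, 0.2, -1.1]
width: 43.8
```

>>> send_rows([
  [-0.0115,0.043,0,0,0],
  [0,0,0,0,0],
  [0,0,0,0,0],
  [0,0,0,0,0],
  [0,0,0,0,0],
])

```text
t: 27.6
ee_pos: [645.5, 188.6, 260.3]
orientation: [-0.148, -3.137, 0.001]
ft_force: [-0.5, 0.5, -0.1]
width: 43.8
```

```bash
python3 -c "
from bd2 import *
cam('top');cam('top');cam('top')
go(645.3,190.3,180,-.093)
"
```

```text
t27.75 tcp [645.8 188.9 260.8] xax yaw 3.0473 z [-1.e-04 -1.e-04 -1.e+00] F [0.4 0.1 0.1] w44.0 q [ 0.27  0.54  1.55 -0.    1.06 -1.21]
TOOL shift mm [ 0.7  1.3 80.8] turn(tool z) -0.0013 q6 would be ~ -1.21 rows>= 2.0
  shift if turned first [ 0.7  1.3 80.8]
```

>>> send_rows([
  [0.0007,0.0013,0.02,0,0],
  [0,0,0.03,0,0],
  [0,0,0.03,0,0],
  [0,0,0,0,0],
  [0,0,0,0,0],
])

```text
t: 28.25
ee_pos: [645.4, 190.9, 180.9]
orientation: [-0.147, -3.137, 0.0]
ft_force: [0.2, 0.2, -0.5]
width: 44.0
```

>>> send_rows([
  [0,0,0,0,-0.4],
  [0,0,0,0,-0.8],
  [0,0,0,0,-0.8],
  [0,0,0,0,-0.8],
  [0,0,0,0,-0.8],
])

```text
t: 28.75
ee_pos: [645.7, 191.5, 181.6]
orientation: [0.146, 3.137, 0.001]
ft_force: [-1.0, 0.7, 4.1]
width: 16.2
```

>>> send_rows([
  [0,0,-0.02,0,-0.8],
  [0,0,-0.03,0,-0.8],
  [0,0,-0.04,0,-0.8],
  [0,0,-0.04,0,-0.8],
  [0,0,-0.01,0,-0.8],
])

```text
t: 29.25
ee_pos: [647.0, 191.9, 325.7]
orientation: [0.146, 3.131, 0.004]
ft_force: [1.1, 0.5, -0.9]
width: 15.8
```

```bash
python3 -c "
from bd import *
held()
go(499.4,-141.4,320,.06)
"
```

```text
t29.25 tcp [647.  191.9 325.7] xax yaw 3.0487 z [ 0.0071  0.002  -1.    ] F [ 1.1  0.5 -0.9] w15.8 q [ 0.27  0.47  1.5   0.    1.17 -1.21]
top tool-frame x [22.9 51.3] y [-9.6  6. ] z [35.8 69. ] 128
scene tool-frame x [-48.3  47.8] y [-12.8   5. ] z [ 37.4 168.4] 1364
t29.35 tcp [645.9 191.5 322.4] xax yaw 3.0486 z [ 3.3e-03  9.0e-04 -1.0e+00] F [-0.4 -0.2 -2.3] w15.9 q [ 0.27  0.47  1.5   0.    1.16 -1.21]
TOOL shift mm [ 114.9 -345.1    1.6] turn(tool z) -0.153 q6 would be ~ -1.36 rows>= 8.0
  shift if turned first [ 166.2 -323.5    2.4]
```

>>> send_rows([
  [0,0,0,-0.0765,-0.8],
  [0,0,0,-0.0765,-0.8],
  [0.021,-0.0405,0,0,-0.8],
  [0.021,-0.0405,0,0,-0.8],
  [0.021,-0.0405,0,0,-0.8],
])

```text
t: 29.85
ee_pos: [587.7, 65.2, 317.5]
orientation: [0.096, -3.135, 0.001]
ft_force: [0.0, -0.4, -1.8]
width: 15.7
```

>>> send_rows([
  [0.021,-0.0405,0,0,-0.8],
  [0.021,-0.0405,0,0,-0.8],
  [0.021,-0.0405,0,0,-0.8],
  [0.021,-0.0405,0,0,-0.8],
  [0.019,-0.04,0,0,-0.8],
])

```text
t: 30.35
ee_pos: [496.8, -142.6, 318.2]
orientation: [0.094, -3.136, -0.002]
ft_force: [0.6, -0.1, -0.8]
width: 15.8
```

>>> send_rows([
  [0,0,0.03,0,-0.8],
  [0,0,0.03,0,-0.8],
  [0,0,0.01,0,-0.8],
  [0,0,0,0,-0.8],
  [0,0,0,0,-0.8],
])

```text
t: 30.85
ee_pos: [499.2, -141.2, 250.6]
orientation: [0.095, -3.139, -0.0]
ft_force: [-0.0, -0.8, -1.6]
width: 15.5
```

>>> send_rows([
  [0,0,0,0,-0.8],
  [0,0,0,0,-0.8],
  [0,0,0,0,-0.8],
  [0,0,0,0,-0.8],
])

```text
t: 31.25
ee_pos: [499.2, -141.4, 251.2]
orientation: [-0.095, 3.139, -0.0]
ft_force: [0.1, -0.8, -1.3]
width: 15.8
```

```bash
python3 -c "
from bd2 import *
go(499.4,-141.4,240,.06)
inslot(26,save='b')
"
```

```text
t31.25 tcp [ 499.2 -141.4  251.2] xax yaw -3.0814 z [ 1.e-03 -3.e-04 -1.e+00] F [ 0.1 -0.8 -1.3] w15.8 q [-0.3   0.34  1.9   0.    0.9  -1.93]
TOOL shift mm [-0.2  0.  11.2] turn(tool z) 0.0002 q6 would be ~ -1.93 rows>= 1.0
  shift if turned first [-0.2  0.  11.2]
scene 307 [[-25.5, 15.0, 85.9], [16.9, 17.3, 105.6], [49.8, 30.9, 124.2]]
```

View pics/b_scene.png

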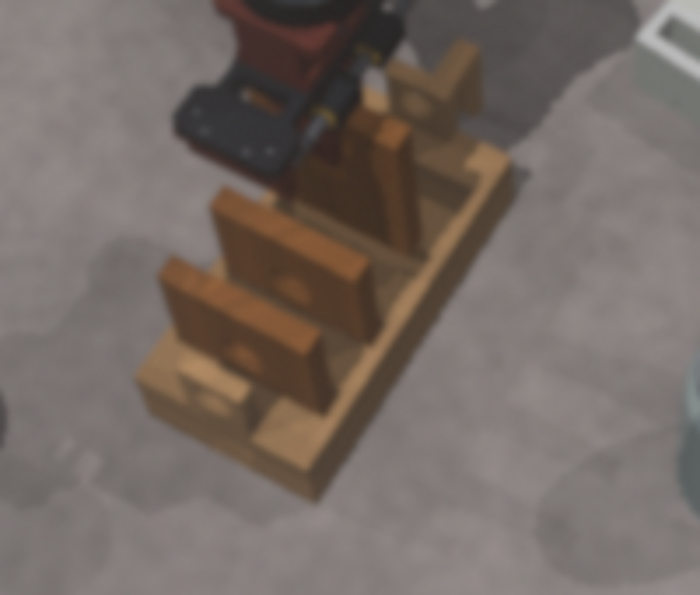

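Face at 17.3 → centre 25.3, slot (scene view) 25.05: aligned. Lowering.

>>> send_rows([
  [0,0,0.02,0,-0.8],
  [0,0,0.01,0,-0.8],
  [0,0,0.008,0,-0.8],
  [0,0,0,0,-0.8],
])

```text
t: 31.75
ee_pos: [498.4, -141.3, 211.6]
orientation: [0.094, -3.138, -0.001]
ft_force: [-0.4, -0.1, -1.0]
width: 15.7
```

>>> send_rows([
  [0,0,0.008,0,-0.8],
  [0,0,0.008,0,-0.8],
  [0,0,0.006,0,-0.8],
  [0,0,0,0,-0.8],
  [0,0,0,0,-0.8],
])

```text
t: 32.25
ee_pos: [499.0, -141.5, 190.5]
orientation: [0.094, -3.14, -0.0]
ft_force: [-0.4, -0.2, -0.3]
width: 15.9
```

>>> send_rows([
  [0,0,0.004,0,-0.8],
  [0,0,0.003,0,-0.8],
  [0,0,0.002,0,-0.8],
  [0,0,0.001,0,-0.8],
  [0,0,0,0,-0.8],
])

```text
t: 32.75
ee_pos: [499.0, -141.5, 181.5]
orientation: [-0.094, 3.14, -0.0]
ft_force: [-3.5, 1.2, 10.5]
width: 15.8
```

>>> send_rows([
  [0,0,0,0,-0.8],
  [0,0,0,0,-0.8],
])

```text
t: 32.95
ee_pos: [499.0, -141.5, 181.5]
orientation: [-0.094, 3.14, -0.0]
ft_force: [-2.6, 0.8, 9.4]
width: 16.2
```

Seated at the expected height (181.5). Release; fetch board 4 at (649,243).

>>> send_rows([
  [0,0,-0.001,0,-0.5],
  [0,0,0,0,-0.4],
  [0,0,0,0,-0.4],
  [0,0,0,0,-0.4],
])

```text
t: 33.35
ee_pos: [499.0, -141.5, 181.5]
orientation: [0.094, -3.14, -0.0]
ft_force: [-0.9, -0.6, 1.0]
width: 26.3
```

>>> send_rows([
  [0,0,-0.02,0,-0.4],
  [0,0,-0.03,0,-0.4],
  [0,0,-0.03,0,0],
  [0,0,0,0,0],
  [0,0,0,0,0],
])

```text
t: 33.85
ee_pos: [499.1, -141.5, 262.0]
orientation: [-0.094, 3.139, -0.001]
ft_force: [-0.2, -1.1, 0.1]
width: 43.1
```

```bash
python3 -c "
from bd2 import *
inslot(26)
go(650,243,260,-.093)
"
```

```text
scene 281 [[-36.2, 14.8, 86.2], [19.9, 17.0, 106.4], [49.1, 30.0, 124.1]]
t33.95 tcp [ 498.4 -141.3  260.6] xax yaw -3.0816 z [-1.7e-03  5.0e-04 -1.0e+00] F [-0.6  0.4 -1.1] w43.8 q [-0.3   0.33  1.9   0.    0.92 -1.93]
TOOL shift mm [-174.4  374.5    0.6] turn(tool z) 0.153 q6 would be ~ -1.78 rows>= 9.0
  shift if turned first [-115.2  396.7    0.6]
```

>>> send_rows([
  [0,0,0,0.0765,0],
  [0,0,0,0.0765,0],
  [-0.013,0.044,0,0,0],
  [-0.013,0.044,0,0,0],
  [-0.013,0.044,0,0,0],
])

```text
t: 34.45
ee_pos: [549.9, -12.6, 260.2]
orientation: [-0.148, -3.136, -0.0]
ft_force: [0.4, 0.3, -0.2]
width: 44.2
```

>>> send_rows([
  [-0.013,0.044,0,0,0],
  [-0.013,0.044,0,0,0],
  [-0.013,0.044,0,0,0],
  [-0.013,0.044,0,0,0],
  [-0.013,0.044,0,0,0],
])

```text
t: 34.95
ee_pos: [635.0, 201.1, 259.6]
orientation: [-0.146, -3.135, 0.002]
ft_force: [1.5, -0.5, 0.5]
width: 44.2
```

>>> send_rows([
  [-0.0115,0.0445,0,0,0],
  [0,0,0,0,0],
  [0,0,0,0,0],
  [0,0,0,0,0],
  [0,0,0,0,0],
])

```text
t: 35.45
ee_pos: [650.4, 241.1, 261.2]
orientation: [-0.148, -3.137, 0.001]
ft_force: [-0.2, -0.7, 0.3]
width: 44.2
```

```bash
python3 -c "
from bd2 import *
cam('top');cam('top');cam('top')
go(650,243,180.5,-.093)
"
```

```text
t35.60 tcp [650.8 241.5 261.8] xax yaw 3.0472 z [-1.e-04 -0.e+00 -1.e+00] F [ 0.8 -0.4 -0.3] w43.8 q [ 0.34  0.57  1.49  0.    1.08 -1.14]
TOOL shift mm [ 0.9  1.5 81.3] turn(tool z) -0.0014 q6 would be ~ -1.14 rows>= 2.0
  shift if turned first [ 1.   1.5 81.3]
```

>>> send_rows([
  [0.0008,0.0014,0.02,0,0],
  [0,0,0.03,0,0],
  [0,0,0.03,0,0],
  [0,0,0,0,0],
  [0,0,0,0,0],
])

```text
t: 36.1
ee_pos: [650.2, 243.6, 181.9]
orientation: [-0.147, -3.138, 0.0]
ft_force: [0.8, -0.1, 0.5]
width: 43.4
```

>>> send_rows([
  [0,0,0,0,-0.4],
  [0,0,0,0,-0.8],
  [0,0,0,0,-0.8],
  [0,0,0,0,-0.8],
  [0,0,0,0,-0.8],
])

```text
t: 36.6
ee_pos: [650.5, 244.1, 182.6]
orientation: [0.146, 3.137, 0.001]
ft_force: [-1.4, 0.1, 4.4]
width: 15.9
```

>>> send_rows([
  [0,0,-0.02,0,-0.8],
  [0,0,-0.03,0,-0.8],
  [0,0,-0.04,0,-0.8],
  [0,0,-0.04,0,-0.8],
  [0,0,-0.01,0,-0.8],
])

```text
t: 37.1
ee_pos: [651.7, 244.6, 326.7]
orientation: [0.146, 3.131, 0.004]
ft_force: [-0.2, -0.4, -1.5]
width: 15.7
```

```bash
python3 -c "
from bd import *
held()
go(496.2,-89.3,320,.06)
"
```

```text
t37.10 tcp [651.7 244.6 326.7] xax yaw 3.0487 z [ 0.007   0.0025 -1.    ] F [-0.2 -0.4 -1.5] w15.7 q [ 0.34  0.5   1.44 -0.    1.19 -1.14]
top tool-frame x [-45.5 -10.2] y [-11.   -8.8] z [146.9 168.2] 39
scene tool-frame x [-48.   50.6] y [-12.8   4.7] z [ 39.4 166.6] 1411
t37.20 tcp [650.7 244.2 323.2] xax yaw 3.0486 z [ 0.003   0.0011 -1.    ] F [ 0.3 -0.4 -2.7] w15.6 q [ 0.34  0.51  1.45  0.    1.19 -1.14]
TOOL shift mm [ 122.8 -346.4    2.4] turn(tool z) -0.153 q6 would be ~ -1.29 rows>= 8.0
  shift if turned first [ 174.2 -323.6    3.2]
```

>>> send_rows([
  [0,0,0,-0.0765,-0.8],
  [0,0,0,-0.0765,-0.8],
  [0.022,-0.0405,0,0,-0.8],
  [0.022,-0.0405,0,0,-0.8],
  [0.022,-0.0405,0,0,-0.8],
])

```text
t: 37.7
ee_pos: [589.4, 117.5, 318.3]
orientation: [0.096, -3.135, 0.001]
ft_force: [0.9, 0.0, -1.5]
width: 15.7
```

>>> send_rows([
  [0.022,-0.0405,0,0,-0.8],
  [0.022,-0.0405,0,0,-0.8],
  [0.022,-0.0405,0,0,-0.8],
  [0.022,-0.0405,0,0,-0.8],
  [0.02,-0.04,0,0,-0.8],
])

```text
t: 38.2
ee_pos: [493.5, -90.5, 319.1]
orientation: [0.094, -3.136, -0.002]
ft_force: [0.5, -1.1, -1.2]
width: 15.8
```

>>> send_rows([
  [0,0,0.03,0,-0.8],
  [0,0,0.03,0,-0.8],
  [0,0,0.01,0,-0.8],
  [0,0,0,0,-0.8],
  [0,0,0,0,-0.8],
])

```text
t: 38.7
ee_pos: [496.0, -89.0, 251.5]
orientation: [0.095, -3.139, -0.0]
ft_force: [-0.3, 0.8, -1.7]
width: 15.3
```

>>> send_rows([
  [0,0,0,0,-0.8],
  [0,0,0,0,-0.8],
  [0,0,0,0,-0.8],
  [0,0,0,0,-0.8],
])

```text
t: 39.1
ee_pos: [496.1, -89.3, 252.2]
orientation: [-0.095, 3.139, -0.0]
ft_force: [-0.1, 0.1, -2.4]
width: 15.9
```

```bash
python3 -c "
from bd2 import *
go(496.3,-89.4,240,.06)
inslot(78,save='c')
"
```

```text
t39.10 tcp [496.1 -89.3 252.2] xax yaw -3.0814 z [ 1.e-03 -2.e-04 -1.e+00] F [-0.1  0.1 -2.4] w15.9 q [-0.2   0.32  1.93  0.    0.89 -1.83]
TOOL shift mm [-0.1 -0.1 12.2] turn(tool z) 0.0002 q6 would be ~ -1.83 rows>= 1.0
  shift if turned first [-0.2 -0.1 12.2]
scene 325 [[-39.7, 66.8, 86.0], [14.5, 69.3, 103.2], [49.5, 83.5, 123.4]]
```

View pics/c_scene.png

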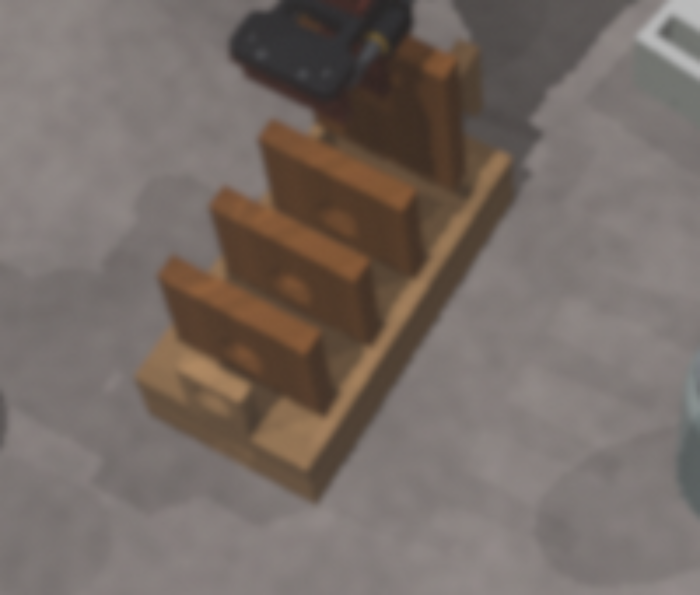

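>>> send_rows([
  [0,0,0.02,0,-0.8],
  [0,0,0.01,0,-0.8],
  [0,0,0.008,0,-0.8],
  [0,0,0,0,-0.8],
])

```text
t: 39.6
ee_pos: [495.3, -89.2, 212.6]
orientation: [0.094, -3.138, -0.001]
ft_force: [0.3, -0.3, -1.3]
width: 16.0
```

>>> send_rows([
  [0,0,0.008,0,-0.8],
  [0,0,0.008,0,-0.8],
  [0,0,0.006,0,-0.8],
  [0,0,0,0,-0.8],
  [0,0,0,0,-0.8],
])

```text
t: 40.1
ee_pos: [495.9, -89.3, 191.5]
orientation: [0.094, -3.14, -0.0]
ft_force: [-1.0, -1.1, -1.6]
width: 15.9
```

>>> send_rows([
  [0,0,0.004,0,-0.8],
  [0,0,0.003,0,-0.8],
  [0,0,0.002,0,-0.8],
  [0,0,0.001,0,-0.8],
  [0,0,0,0,-0.8],
])

```text
t: 40.6
ee_pos: [495.9, -89.3, 182.6]
orientation: [-0.094, 3.14, 0.0]
ft_force: [-3.9, 0.5, 10.1]
width: 15.4
```

>>> send_rows([
  [0,0,0,0,-0.8],
  [0,0,0,0,-0.8],
])

```text
t: 40.8
ee_pos: [495.8, -89.3, 182.6]
orientation: [-0.094, 3.14, 0.0]
ft_force: [-3.6, 1.1, 10.4]
width: 15.6
```

>>> send_rows([
  [0,0,-0.001,0,-0.5],
  [0,0,0,0,-0.4],
  [0,0,0,0,-0.4],
  [0,0,0,0,-0.4],
])

```text
t: 41.2
ee_pos: [495.9, -89.3, 182.5]
orientation: [0.094, -3.14, -0.0]
ft_force: [-0.2, -0.4, 0.8]
width: 26.4
```

>>> send_rows([
  [0,0,-0.02,0,-0.4],
  [0,0,-0.03,0,-0.4],
  [0,0,-0.03,0,0.2],
  [-0.04,0,-0.02,0,0.5],
  [-0.05,0,0,0,0.5],
])

```text
t: 41.7
ee_pos: [587.0, -84.2, 286.3]
orientation: [-0.093, 3.136, -0.002]
ft_force: [0.9, 0.3, 0.7]
width: 46.8
```

>>> send_rows([
  [-0.05,0.02,0,0,0.5],
  [-0.05,0.03,0,0,0.5],
  [0,0.03,0,0,0.5],
  [0,0,0,0,0.5],
  [0,0,0,0,0.5],
])

```text
t: 42.2
ee_pos: [670.1, -3.9, 282.0]
orientation: [0.097, -3.139, 0.0]
ft_force: [-0.5, -0.8, -0.5]
width: 66.0
```

```bash
python3 -c "
from bd2 import *
st()
for s in(-78,-26,26,78): inslot(s,save='e')
for n in('top','scene'):
    d=cam(n);W=d['W'];H=d['hsv']; L=(W-c)@RC
    cv2.imwrite('pics/f_%s.png'%n,d['color'])
    for s in (-78,-26,26,78):
        m=(L[...,2]>134)&(L[...,2]<150)&(abs(L[...,1]-s)<20)&(abs(L[...,0])<70)
        if m.sum(): print(n,'top',s,L[m].mean(0).round(1),np.percentile(L[m][:,0],[1,99]).round(1),m.sum())
    m=(W[...,0]>380)&(W[...,0]<520)&(W[...,1]>200)&(W[...,1]<330)&(W[...,2]>26)&(W[...,2]<40)
    P=W[m][:,:2].astype(np.float32); print(n,'handle',cv2.minAreaRect(P) if len(P) else None, np.median(W[m][:,2]))
    m=(W[...,0]>380)&(W[...,0]<520)&(W[...,1]>-40)&(W[...,1]<240)&(W[...,2]>10)&(W[...,2]<20)&(H[...,1]>60)
    P=W[m]
    f=cv2.fitLine(P[:,:2].astype(np.float32),cv2.DIST_HUBER,0,.01,.01).ravel(); print('rod line',f.round(4),'ymin',np.percentile(P[:,1],1).round(1),P[:,1].max().round(1),len(P))
"
```

```text
t42.20 tcp [670.1  -3.9 282. ] xax yaw -3.0801 z [-1.2e-03 -3.0e-04 -1.0e+00] F [-0.5 -0.8 -0.5] w66.0 q [-0.02  0.51  1.54 -0.    1.09 -1.66]
scene 307 [[-45.4, -88.4, 85.4], [13.5, -86.8, 106.5], [49.5, -72.7, 124.5]]
top 160 [[-47.8, -72.7, 85.8], [-0.7, -71.6, 106.4], [46.7, -70.7, 124.2]]
scene 326 [[-46.5, -36.6, 85.9], [11.5, -34.8, 105.8], [49.8, -22.0, 123.6]]
top 127 [[-48.2, -20.6, 87.1], [-1.3, -19.9, 107.7], [47.8, -19.2, 124.7]]
scene 339 [[-45.8, 15.0, 85.8], [11.4, 17.0, 106.3], [49.2, 29.8, 124.1]]
top 88 [[-48.4, 31.7, 86.3], [-1.0, 32.2, 107.6], [48.1, 32.7, 124.8]]
scene 364 [[-46.1, 66.9, 85.5], [11.2, 69.4, 105.9], [49.1, 82.8, 124.1]]
top top -78 [ -0.4 -78.8 142.1] [-49.3  48. ] 415
top top -26 [ -1.  -27.2 142.2] [-49.5  47.8] 407
top top 26 [ -0.9  24.7 142. ] [-50.1  48.6] 405
top top 78 [ 22.   69.3 143.4] [21. 23.] 2
top handle ((389.3234558105469, 295.8441467285156), (51.85124969482422, 18.433141708374023), 88.8761978149414) 32.02364984833664
rod line [6.700000e-03 1.000000e+00 3.805154e+02 2.056029e+02] ymin 139.6 238.3 37
scene top -78 [  0.7 -80.1 141.4] [-50.3  49.4] 444
scene top -26 [  0.5 -28.3 141.2] [-49.5  49.2] 426
scene top 26 [ -0.8  23.3 141.3] [-50.5  48.4] 403
scene top 78 [1.00e-01 7.57e+01 1.41e+02] [-50.8  48.7] 395
scene handle ((387.5592041015625, 271.0086669921875), (8.558817863464355, 13.540563583374023), 69.11029815673828) 31.469893128105266
rod line [  0.471   -0.8822 432.3533 100.1088] ymin -8.0 237.2 48
```

View pics/f_top.png

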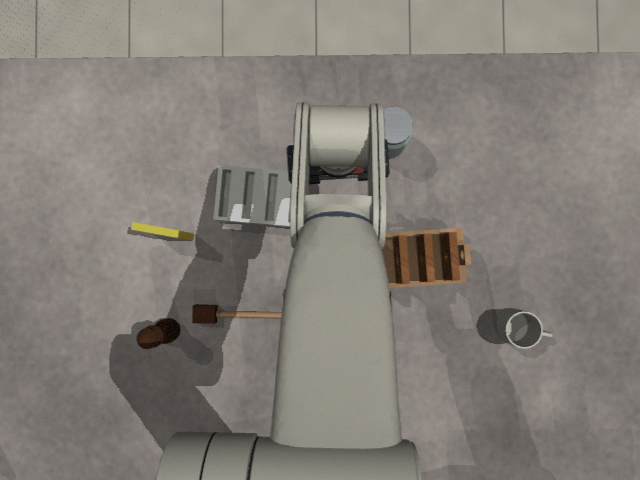

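View pics/f_scene.png

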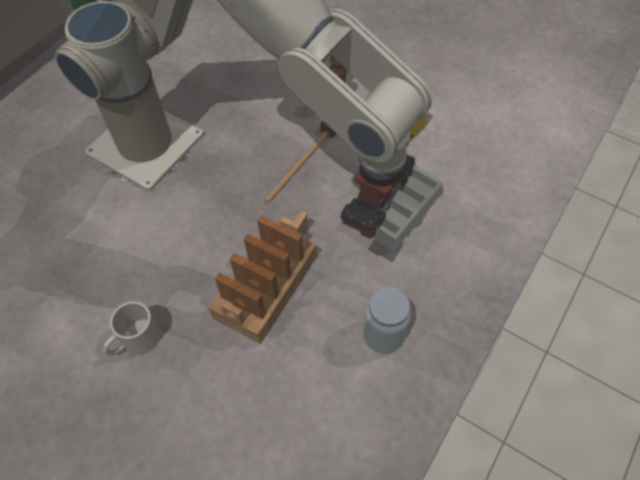

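>>> send_rows([
  [0.02,-0.045,0,0,0.8],
  [0.02,-0.045,0,0,0.8],
  [0.02,-0.045,0,0,0.8],
  [0.01,-0.045,0,0,0.8],
  [0,-0.045,0,0,0.8],
])

```text
t: 43.2
ee_pos: [612.6, -235.0, 283.0]
orientation: [0.094, -3.14, -0.0]
ft_force: [-0.4, 0.6, -0.6]
width: 78.9
```

>>> send_rows([
  [0,0,0,0.148,0.8],
  [0,0,0,0.148,0.8],
  [0,0,0,0.148,0.8],
  [0,0,0,0.148,0.8],
  [0,0,0,0.148,0.8],
])

```text
t: 43.7
ee_pos: [613.9, -233.4, 282.7]
orientation: [1.057, 2.958, 0.0]
ft_force: [-0.1, 0.0, 0.3]
width: 79.1
```

>>> send_rows([
  [0,0,0,0.148,0.8],
  [0,0,0,0.148,0.8],
  [0,0,0,0.148,0.8],
  [0,0,0,0.148,0.8],
  [0,0,0,0.148,0.8],
])

```text
t: 44.2
ee_pos: [614.0, -233.3, 282.7]
orientation: [2.055, 2.376, 0.0]
ft_force: [-0.1, 0.2, 0.4]
width: 79.2
```

```bash
cat > rod.py <<'E'
from bd2 import *
def rod(save=None):
  st()
  for n in('top','scene'):
    d=cam(n);W=d['W'];H=d['hsv']
    if save: cv2.imwrite(f'pics/{save}_{n}.png',d['color'])
    m=(W[...,0]>330)&(W[...,0]<480)&(W[...,1]>230)&(W[...,1]<345)&(W[...,2]>26)&(W[...,2]<38)
    P=W[m][:,:2].astype(np.float32); print(n,'handle',cv2.minAreaRect(P) if len(P) else None, np.median(W[m][:,2]),len(P))
    m=(W[...,0]>330)&(W[...,0]<480)&(W[...,1]>-40)&(W[...,1]<258)&(W[...,2]>7)&(W[...,2]<20)&(H[...,1]>60)&(H[...,0]<25)
    P=W[m]
    f=cv2.fitLine(P[:,:2].astype(np.float32),cv2.DIST_HUBER,0,.01,.01).ravel(); print('rod line',f.round(4),'yaw',np.arctan(f[1]/f[0]).round(4),'ymin',np.percentile(P[:,1],1).round(1),P[:,1].max().round(1),len(P))
E
python3 -c "
from rod import *
rod('g')"
```

```text
t44.20 tcp [ 614.  -233.3  282.7] xax yaw 1.7154 z [ 1.e-04 -0.e+00 -1.e+00] F [-0.1  0.2  0.4] w79.2 q [-0.38  0.49  1.57 -0.    1.08 -0.53]
top handle ((378.29791259765625, 296.32476806640625), (51.5494499206543, 40.50505447387695), 88.9418716430664) 31.6912891974116 395
rod line [3.000000e-02 9.995000e-01 3.741820e+02 1.382829e+02] yaw 1.5408 ymin 21.3 257.6 605
scene handle ((378.1118469238281, 295.7235412597656), (43.20481491088867, 54.99321746826172), 1.5605868101119995) 31.332314993897633 260
rod line [2.110000e-02 9.998000e-01 3.777540e+02 2.139648e+02] yaw 1.5497 ymin 175.0 257.9 129
```

View pics/g_top.png

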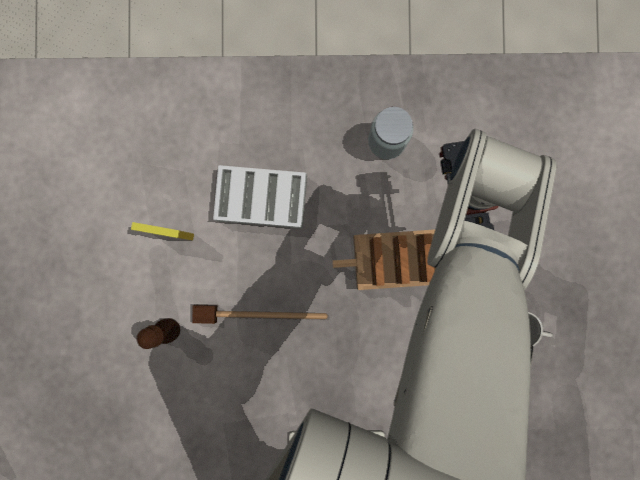

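View pics/g_scene.png

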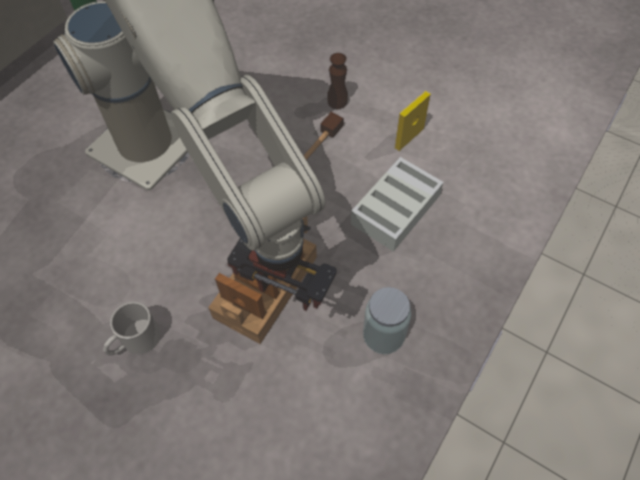

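```bash
python3 -c "
from h import *
go(378,288,250,1.544)"
```

```text
t44.30 tcp [ 614.  -233.3  282.7] xax yaw 1.7201 z [ 1.e-04 -0.e+00 -1.e+00] F [-0.1  0.   0.3] w79.0 q [-0.38  0.49  1.57  0.    1.08 -0.53]
TOOL shift mm [ 550.6 -155.8   32.7] turn(tool z) 0.1761 q6 would be ~ -0.35 rows>= 12.0
  shift if turned first [ 514.8 -249.9   32.7]
```

>>> send_rows([
  [0,0,0,0.088,0.8],
  [0,0,0,0.088,0.8],
  [0.039,-0.019,0,0,0.8],
  [0.039,-0.019,0,0,0.8],
  [0.039,-0.019,0,0,0.8],
])

```text
t: 44.8
ee_pos: [559.2, -113.9, 282.6]
orientation: [-2.245, -2.197, -0.0]
ft_force: [0.2, 0.0, 0.1]
width: 79.4
```

>>> send_rows([
  [0.039,-0.019,0,0,0.8],
  [0.039,-0.019,0,0,0.8],
  [0.039,-0.019,0,0,0.8],
  [0.039,-0.019,0,0,0.8],
  [0.039,-0.019,0,0,0.8],
])

```text
t: 45.3
ee_pos: [469.1, 83.8, 282.9]
orientation: [2.244, 2.198, 0.001]
ft_force: [0.3, -0.2, 0.0]
width: 79.3
```

>>> send_rows([
  [0.039,-0.019,0,0,0.8],
  [0.039,-0.019,0,0,0.8],
  [0.039,-0.019,0.01,0,0.8],
  [0.039,-0.019,0.01,0,0.8],
  [0.0,0,0.012,0,0.8],
])

```text
t: 45.8
ee_pos: [396.4, 244.0, 250.9]
orientation: [-2.239, -2.204, -0.003]
ft_force: [-0.5, 0.5, 0.2]
width: 79.2
```

>>> send_rows([
  [0,0,0,0,0.8],
  [0,0,0,0,0.8],
  [0,0,0,0,0.8],
  [0,0,0,0,0.8],
  [0,0,0,0,0.8],
])

```text
t: 46.3
ee_pos: [398.5, 239.8, 251.0]
orientation: [2.25, 2.192, 0.001]
ft_force: [0.7, 0.1, -0.7]
width: 78.6
```

```bash
python3 -c "
from h import *
go(378,288,140,1.544)"
```

```text
t46.30 tcp [398.5 239.8 251. ] xax yaw 1.5444 z [ 7.e-04  4.e-04 -1.e+00] F [ 0.7  0.1 -0.7] w78.6 q [ 0.52  0.27  2.02 -0.    0.86  0.54]
TOOL shift mm [ 47.6 -21.8 111.1] turn(tool z) 0.0004 q6 would be ~ 0.54 rows>= 3.0
  shift if turned first [ 47.7 -21.8 111. ]
```

>>> send_rows([
  [0.024,-0.011,0,0,0.8],
  [0.0236,-0.0108,0,0,0.8],
  [0,0,0.04,0,0.8],
  [0,0,0.04,0,0.8],
  [0,0,0.03,0,0.8],
])

```text
t: 46.8
ee_pos: [377.1, 288.2, 139.3]
orientation: [-2.249, -2.193, 0.0]
ft_force: [0.4, -0.5, -0.5]
width: 79.0
```

>>> send_rows([
  [0,0,0,0,0.8],
  [0,0,0,0,0.8],
  [0,0,0,0,0.8],
  [0,0,0,0,0.8],
])

```text
t: 47.2
ee_pos: [378.2, 289.0, 142.3]
orientation: [2.249, 2.193, 0.005]
ft_force: [0.0, 0.1, -0.7]
width: 79.0
```

```bash
python3 -c "
from h import *
go(378,288,86,1.544)
d=cam('scene'); cv2.imwrite('pics/i.png',cv2.resize(d['color'][20:220,220:420],None,fx=3,fy=3)); st()"
```

```text
t47.20 tcp [378.2 289.  142.3] xax yaw 1.5454 z [ 0.0026  0.0019 -1.    ] F [ 0.   0.1 -0.7] w79.0 q [0.63 0.48 2.05 0.   0.61 0.65]
TOOL shift mm [-1.1 -0.3 56.3] turn(tool z) 0.0014 q6 would be ~ 0.65 rows>= 2.0
  shift if turned first [-1.  -0.2 56.3]
t47.25 tcp [378.1 289.  142.2] xax yaw 1.5454 z [ 0.0024  0.0018 -1.    ] F [ 0.1 -0.   0. ] w78.8 q [0.63 0.48 2.05 0.   0.61 0.65]
```

View pics/i.png

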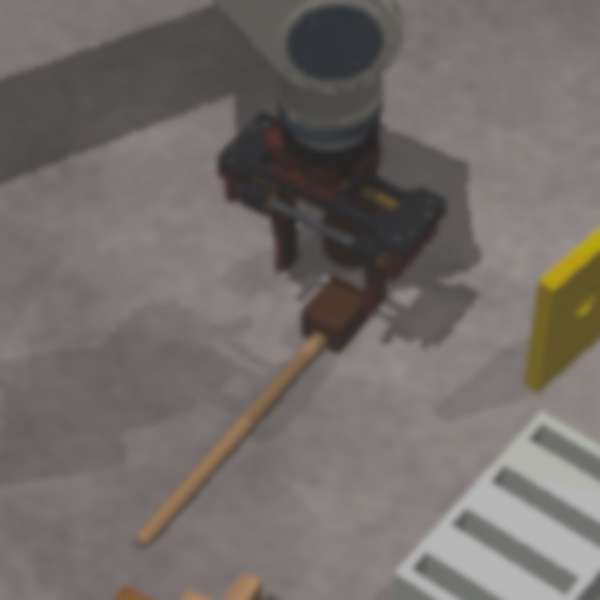

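>>> send_rows([
  [-0.001,0,0.03,0,0.8],
  [0,0,0.02,0,0.8],
  [0,0,0.006,0,0.8],
  [0,0,0,0,0.8],
  [0,0,0,0,0.8],
])

```text
t: 47.75
ee_pos: [377.7, 287.8, 85.5]
orientation: [2.249, 2.193, 0.002]
ft_force: [0.5, 0.4, -0.6]
width: 78.8
```

>>> send_rows([
  [0,0,0,0,0.8],
  [0,0,0,0,0.8],
  [0,0,0,0,0.8],
])

```text
t: 48.05
ee_pos: [377.5, 287.7, 85.2]
orientation: [2.249, 2.193, 0.002]
ft_force: [-0.1, 0.2, -0.1]
width: 78.9
```

>>> send_rows([
  [0,0,0,0,0],
  [0,0,0,0,-0.5],
  [0,0,0,0,-0.5],
  [0,0,0,0,-0.5],
  [0,0,0,0,-0.5],
])

```text
t: 48.55
ee_pos: [377.2, 287.5, 84.6]
orientation: [-2.249, -2.193, 0.0]
ft_force: [-0.3, -0.2, 0.4]
width: 42.3
```

>>> send_rows([
  [0,0,0,0,-0.5],
  [0,0,-0.02,0,-0.5],
  [0,0,-0.03,0,-0.5],
  [0,0,-0.03,0,-0.5],
  [0,0,0,0,-0.5],
])

```text
t: 49.05
ee_pos: [378.7, 288.6, 167.5]
orientation: [2.249, 2.193, 0.009]
ft_force: [0.1, 0.1, -1.5]
width: 39.9
```

```bash
cat > rod2.py <<'E'
from bd2 import *
def rodheld(save=None,dz=0):
  o,p,R=st()
  for n in('top','scene'):
    d=cam(n);W=d['W'];H=d['hsv']
    if save: cv2.imwrite(f'pics/{save}_{n}.png',d['color'])
    L=(W-p)@R   # tool: x towards handle end, z down; rod at x<-25
    m=(L[...,0]<-20)&(L[...,0]>-320)&(abs(L[...,1])<25)&(L[...,2]>50)&(L[...,2]<100)&(H[...,1]>50)&(H[...,0]<25)
    P=L[m]
    if len(P)<30: print(n,'few'); continue
    for lo in range(-300,-20,40):
        q=P[(P[:,0]>lo)&(P[:,0]<=lo+40)]
        if len(q)>4: print(n,lo,'y mid %.1f (%.1f..%.1f) ztop %.1f'%(np.median(q[:,1]),q[:,1].min(),q[:,1].max(),np.percentile(q[:,2],10)),len(q))
    print('tip x',np.percentile(P[:,0],.5).round(1))
E
python3 -c "
from rod2 import *
rodheld('j')"
```

```text
t49.05 tcp [378.7 288.6 167.5] xax yaw 1.5456 z [ 0.0047  0.0034 -1.    ] F [ 0.1  0.1 -1.5] w39.9 q [0.63 0.43 2.04 0.   0.67 0.65]
top -300 y mid 0.6 (-6.3..6.6) ztop 67.8 31
top -260 y mid 0.5 (-6.8..6.8) ztop 68.4 126
top -220 y mid 0.5 (-7.2..6.2) ztop 68.3 116
top -180 y mid 1.1 (-6.0..7.5) ztop 68.5 123
top -140 y mid 0.8 (-6.7..7.1) ztop 68.8 127
top -100 y mid 1.4 (-5.1..6.7) ztop 68.6 113
top -60 y mid 1.4 (-5.8..7.7) ztop 68.6 129
tip x -268.7
scene -300 y mid 1.3 (-6.4..5.5) ztop 69.7 26
scene -260 y mid 1.8 (-8.2..7.3) ztop 70.8 93
scene -220 y mid 1.3 (-8.9..7.2) ztop 70.5 88
scene -180 y mid 1.5 (-6.5..7.4) ztop 69.6 90
scene -140 y mid 1.6 (-8.0..8.1) ztop 70.6 82
scene -100 y mid 1.5 (-7.9..7.8) ztop 70.3 74
scene -60 y mid 1.3 (-13.5..19.4) ztop 69.2 80
tip x -270.6
```

```bash
python3 -c "
from h import *
go(472,295,180,1.6305)"
```

```text
t49.15 tcp [377.3 287.6 164.8] xax yaw 1.5456 z [ 9.e-04  7.e-04 -1.e+00] F [-0.1  0.5 -1.5] w39.7 q [0.63 0.43 2.04 0.   0.66 0.65]
TOOL shift mm [  9.8  94.5 -15.1] turn(tool z) -0.0849 q6 would be ~ 0.57 rows>= 2.0
  shift if turned first [  1.8  95.  -15.2]
```

>>> send_rows([
  [0,0,-0.015,-0.085,-0.5],
  [0,0.03,0,0,-0.5],
  [0.002,0.035,0,0,-0.5],
  [0,0.03,0,0,-0.5],
  [0,0,0,0,-0.5],
])

```text
t: 49.65
ee_pos: [474.9, 295.4, 178.2]
orientation: [2.155, 2.285, 0.002]
ft_force: [-0.2, 0.6, -1.5]
width: 40.2
```

>>> send_rows([
  [0,0,0,0,-0.5],
  [0,0,0,0,-0.5],
  [0,0,0,0,-0.5],
  [0,0,0,0,-0.5],
  [0,0,0,0,-0.5],
])

```text
t: 50.15
ee_pos: [471.6, 295.3, 179.8]
orientation: [-2.154, -2.287, 0.0]
ft_force: [0.6, 0.4, -0.9]
width: 39.6
```

```bash
python3 -c "
from rod2 import *
go(472,295,164.6,1.6305)
rodheld('k')
# in caddy frame
for n in('top','scene'):
    d=cam(n);W=d['W'];H=d['hsv'];L=(W-c)@RC
    m=(L[...,1]>185)&(L[...,1]<420)&(abs(L[...,0])<25)&(L[...,2]>60)&(L[...,2]<125)&(H[...,1]>50)
    P=L[m]
    for lo in range(180,420,40):
        q=P[(P[:,1]>lo)&(P[:,1]<=lo+40)]
        if len(q)>4: print(n,lo,np.median(q,0).round(1),q[:,1].min().round(1),np.percentile(q[:,2],95).round(1))
"
```

```text
t50.15 tcp [471.6 295.3 179.8] xax yaw 1.6310 z [-0. -0. -1.] F [ 0.6  0.4 -0.9] w39.6 q [0.54 0.5  1.86 0.   0.78 0.48]
TOOL shift mm [-0.3  0.4 15.2] turn(tool z) 0.0005 q6 would be ~ 0.48 rows>= 1.0
  shift if turned first [-0.3  0.4 15.2]
t50.15 tcp [471.6 295.3 179.8] xax yaw 1.6310 z [-0. -0. -1.] F [ 0.6  0.4 -0.9] w39.6 q [0.54 0.5  1.86 0.   0.78 0.48]
top -300 y mid -0.8 (-7.1..5.7) ztop 70.2 29
top -260 y mid -0.4 (-7.1..6.3) ztop 68.8 123
top -220 y mid -0.2 (-7.0..6.5) ztop 69.0 121
top -180 y mid -0.0 (-6.9..6.6) ztop 68.9 118
top -140 y mid -0.2 (-6.8..6.8) ztop 68.6 122
top -100 y mid 0.1 (-6.7..6.9) ztop 67.9 121
top -60 y mid 0.2 (-6.6..6.8) ztop 68.8 119
tip x -268.8
scene -300 y mid 1.4 (-5.8..6.5) ztop 70.4 28
scene -260 y mid 1.3 (-6.9..6.7) ztop 68.8 96
scene -220 y mid 1.4 (-6.5..7.5) ztop 69.2 92
scene -180 y mid 1.6 (-7.7..7.1) ztop 68.1 92
scene -140 y mid 2.4 (-7.1..8.4) ztop 69.3 85
scene -100 y mid 1.3 (-6.4..7.8) ztop 69.5 79
scene -60 y mid 1.2 (-7.0..10.5) ztop 69.0 79
tip x -269.7
top 180 [ -0.5 207.3 107.4] 193.4 111.9
top 220 [ -0.3 240.4 108.1] 220.9 113.0
top 260 [-2.000e-01  2.801e+02  1.079e+02] 261.1 111.9
top 300 [ -0.4 319.2 107.7] 300.0 111.7
top 340 [  0.  360.  108.2] 340.0 111.9
top 380 [  0.  400.2 107.6] 380.3 112.5
scene 180 [  0.6 205.6 107.1] 191.9 111.9
scene 220 [  0.7 240.5 107. ] 220.7 111.1
scene 260 [  1.7 279.8 107.3] 260.1 111.9
scene 300 [  1.1 319.7 106.7] 301.3 112.0
scene 340 [  1.2 359.7 106.9] 340.7 111.5
scene 380 [  1.6 399.3 107.1] 380.9 112.0
```

View pics/k_scene.png

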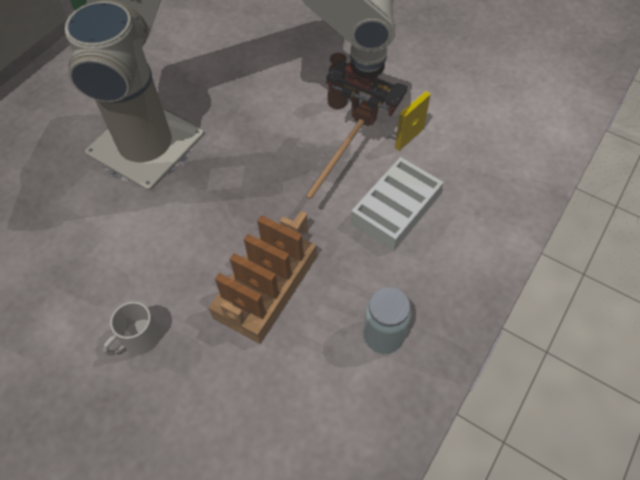

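>>> send_rows([
  [0,0.0004,0.01,0,-0.5],
  [0,0,0.0052,0,-0.5],
  [0,0,0,0,-0.5],
  [0,0,0,0,-0.5],
  [0,0,0,0,-0.5],
])

```text
t: 50.85
ee_pos: [472.5, 295.3, 164.5]
orientation: [2.154, 2.287, 0.0]
ft_force: [-0.2, 0.4, -1.0]
width: 39.9
```

>>> send_rows([
  [0,0,0,0,-0.5],
  [-0.015,0,0,0,-0.5],
  [-0.02,0,0,0,-0.5],
  [-0.02,0,0,0,-0.5],
  [-0.02,0,0,0,-0.5],
])

```text
t: 51.35
ee_pos: [476.7, 218.8, 164.6]
orientation: [2.154, 2.287, -0.0]
ft_force: [-0.1, -0.8, -1.6]
width: 39.8
```

```bash
python3 -c "
from rod2 import *
o,p,R=st(); print('caddy frame tcp',((p-c)@RC).round(1))
d=cam('scene'); cv2.imwrite('pics/l.png',cv2.resize(d['color'][180:330,200:360],None,fx=4,fy=4)); o,p,R=st(); print('caddy frame tcp',((p-c)@RC).round(1))"
```

```text
t51.35 tcp [476.7 218.8 164.6] xax yaw 1.6308 z [ 0.e+00 -2.e-04 -1.e+00] F [-0.1 -0.8 -1.6] w39.8 q [ 0.41  0.49  1.94 -0.    0.72  0.35]
caddy frame tcp [2.000e-01 3.871e+02 1.646e+02]
t51.40 tcp [476.3 216.5 164.4] xax yaw 1.6300 z [-0.0013 -0.0015 -1.    ] F [-0.6 -2.4 -0.5] w39.9 q [ 0.4   0.49  1.94 -0.    0.72  0.35]
caddy frame tcp [-3.000e-01  3.848e+02  1.644e+02]
```

View pics/l.png

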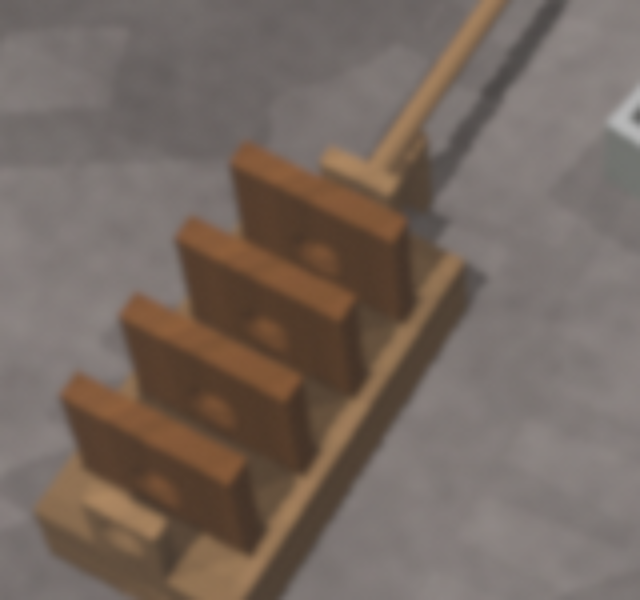

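>>> send_rows([
  [-0.012,0,0,0,-0.5],
  [-0.012,0,0,0,-0.5],
  [-0.012,0,0,0,-0.5],
  [-0.012,0,0,0,-0.5],
  [0,0,0,0,-0.5],
])

```text
t: 51.9
ee_pos: [479.7, 171.1, 164.4]
orientation: [-2.155, -2.285, 0.001]
ft_force: [0.2, 0.6, -1.4]
width: 40.2
```

>>> send_rows([
  [-0.012,0,0,0,-0.5],
  [-0.012,0,0,0,-0.5],
  [-0.012,0,0,0,-0.5],
  [-0.012,0,0,0,-0.5],
  [0,0,0,0,-0.5],
])

```text
t: 52.4
ee_pos: [482.6, 123.1, 164.4]
orientation: [-2.156, -2.285, 0.001]
ft_force: [0.2, -0.4, -1.3]
width: 40.0
```

```bash
python3 -c "
from rod2 import *
o,p,R=st(); print('caddy frame tcp',((p-c)@RC).round(1))
d=cam('scene'); cv2.imwrite('pics/m.png',cv2.resize(d['color'][180:330,200:360],None,fx=4,fy=4)); o,p,R=st(); print('caddy frame tcp',((p-c)@RC).round(1))"
```

```text
t52.40 tcp [482.6 123.1 164.4] xax yaw 1.6289 z [-3.e-04 -2.e-04 -1.e+00] F [ 0.2 -0.4 -1.3] w40.0 q [ 0.23  0.46  1.99 -0.    0.69  0.17]
caddy frame tcp [  0.3 291.2 164.4]
t52.45 tcp [482.7 123.7 164.5] xax yaw 1.6290 z [-1.e-04  0.e+00 -1.e+00] F [-0.5  0.7 -1.6] w39.7 q [0.23 0.46 1.99 0.   0.69 0.17]
caddy frame tcp [  0.5 291.8 164.5]
```

View pics/m.png

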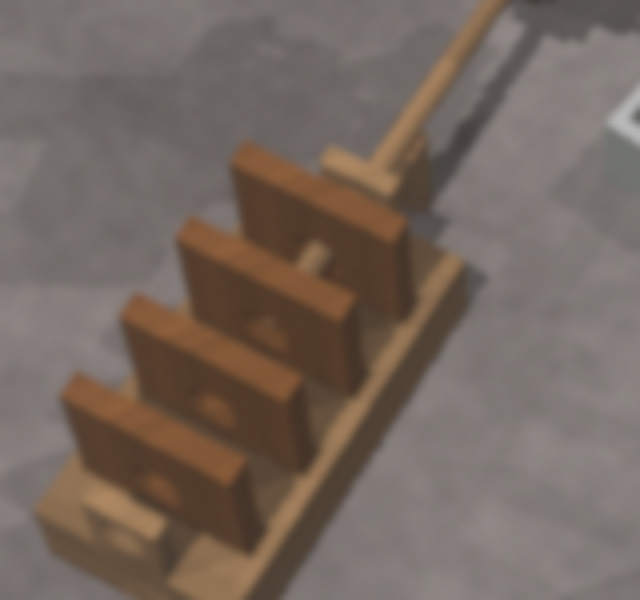

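>>> send_rows([
  [-0.012,0,0,0,-0.5],
  [-0.012,0,0,0,-0.5],
  [-0.012,0,0,0,-0.5],
  [-0.012,0,0,0,-0.5],
  [0,0,0,0,-0.5],
])

```text
t: 52.95
ee_pos: [485.5, 75.1, 164.4]
orientation: [-2.156, -2.285, 0.0]
ft_force: [-0.4, -0.5, -1.6]
width: 39.9
```

>>> send_rows([
  [-0.012,0,0,0,-0.5],
  [-0.012,0,0,0,-0.5],
  [-0.012,0,0,0,-0.5],
  [-0.01,0,0,0,-0.5],
  [0,0,0,0,-0.5],
])

```text
t: 53.45
ee_pos: [488.3, 29.4, 164.5]
orientation: [2.156, 2.285, -0.0]
ft_force: [-0.3, 0.7, -1.6]
width: 39.4
```

```bash
python3 -c "
from rod2 import *
o,p,R=st(); print('caddy frame tcp',((p-c)@RC).round(1))
d=cam('scene'); cv2.imwrite('pics/n.png',cv2.resize(d['color'][180:330,200:360],None,fx=4,fy=4)); o,p,R=st(); print('caddy frame tcp',((p-c)@RC).round(1))"
```

```text
t53.45 tcp [488.3  29.4 164.5] xax yaw 1.6290 z [-0.e+00 -1.e-04 -1.e+00] F [-0.3  0.7 -1.6] w39.4 q [ 0.04  0.45  2.01 -0.    0.68 -0.02]
caddy frame tcp [  0.5 197.3 164.5]
t53.50 tcp [488.3  30.  164.4] xax yaw 1.6291 z [-0.e+00  1.e-04 -1.e+00] F [-0.1 -0.8 -1. ] w39.8 q [ 0.04  0.45  2.01  0.    0.68 -0.02]
caddy frame tcp [  0.5 197.9 164.4]
```

View pics/n.png

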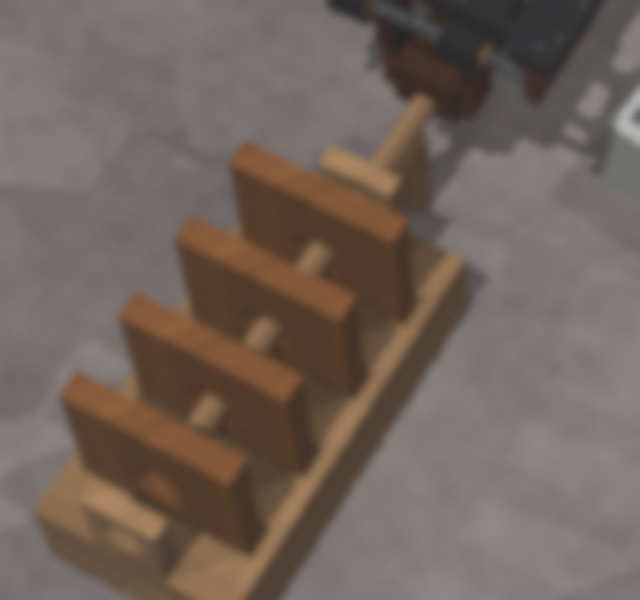

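>>> send_rows([
  [-0.012,0,0,0,-0.5],
  [-0.012,0,0,0,-0.5],
  [-0.012,0,0,0,-0.5],
  [-0.01,0,0,0,-0.5],
  [0,0,0,0,-0.5],
])

```text
t: 54.0
ee_pos: [491.1, -16.6, 164.5]
orientation: [2.156, 2.285, 0.0]
ft_force: [-0.2, -0.4, -1.3]
width: 39.3
```

>>> send_rows([
  [-0.006,0,0,0,-0.5],
  [-0.003,0,0,0,-0.5],
  [0,0,0,0,-0.5],
  [0,0,0,0,-0.5],
  [0,0,0,0,-0.5],
])

```text
t: 54.5
ee_pos: [491.5, -24.0, 164.5]
orientation: [-2.154, -2.287, -0.0]
ft_force: [0.5, 0.4, -0.8]
width: 39.8
```

```bash
python3 -c "
from rod2 import *
o,p,R=st(); print('caddy frame tcp',((p-c)@RC).round(1))
d=cam('scene'); cv2.imwrite('pics/o.png',cv2.resize(d['color'][180:330,200:360],None,fx=4,fy=4)); o,p,R=st(); print('caddy frame tcp',((p-c)@RC).round(1))"
```

```text
t54.50 tcp [491.5 -24.  164.5] xax yaw 1.6309 z [-0.  0. -1.] F [ 0.5  0.4 -0.8] w39.8 q [-0.07  0.45  2.01  0.    0.68 -0.13]
caddy frame tcp [  0.5 143.8 164.5]
t54.55 tcp [491.5 -24.  164.5] xax yaw 1.6309 z [-0.  0. -1.] F [-0.5  1.3 -1.2] w39.9 q [-0.07  0.45  2.01  0.    0.68 -0.13]
caddy frame tcp [  0.5 143.8 164.5]
```

View pics/o.png

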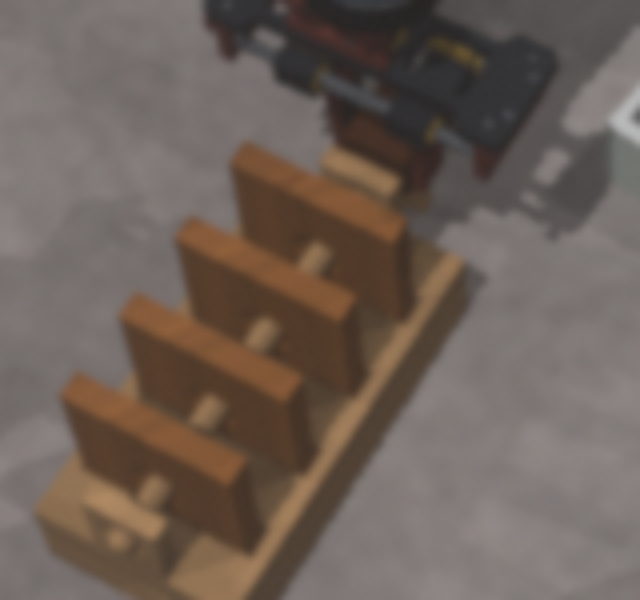

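>>> send_rows([
  [-0.002,0,0,0,-0.5],
  [-0.002,0,0,0,-0.5],
  [0,0,0,0,-0.5],
  [0,0,0,0,-0.5],
  [0,0,0,0,-0.5],
])

```text
t: 55.05
ee_pos: [491.7, -28.2, 164.4]
orientation: [-2.154, -2.287, 0.0]
ft_force: [0.3, 0.9, -1.8]
width: 40.4
```

>>> send_rows([
  [-0.001,0,0,0,-0.5],
  [-0.001,0,0,0,-0.5],
  [0,0,0,0,-0.5],
  [0,0,0,0,-0.5],
  [0,0,0,0,-0.5],
])

```text
t: 55.55
ee_pos: [491.9, -30.2, 164.5]
orientation: [-2.154, -2.287, -0.0]
ft_force: [-0.2, -0.5, -1.5]
width: 39.9
```

>>> send_rows([
  [0,0,0.002,0,-0.5],
  [0,0,0.002,0,-0.5],
  [0,0,0.001,0,-0.5],
  [0,0,0,0,-0.5],
  [0,0,0,0,-0.5],
])

```text
t: 56.05
ee_pos: [491.8, -30.2, 159.4]
orientation: [-2.154, -2.287, 0.0]
ft_force: [0.9, 0.2, -1.7]
width: 39.8
```

>>> send_rows([
  [0,0,0.001,0,-0.5],
  [0,0,0,0,-0.5],
  [0,0,0,0,-0.5],
  [0,0,0,0,-0.5],
])

```text
t: 56.45
ee_pos: [491.9, -30.2, 158.5]
orientation: [2.154, 2.287, 0.0]
ft_force: [-0.5, -0.5, -1.5]
width: 39.7
```

>>> send_rows([
  [0,0,0.001,0,-0.5],
  [0,0,0,0,-0.5],
  [0,0,0,0,-0.5],
  [0,0,0,0,-0.5],
])

```text
t: 56.85
ee_pos: [492.0, -30.2, 158.1]
orientation: [2.154, 2.287, 0.0]
ft_force: [-2.1, 1.4, 7.5]
width: 39.8
```

>>> send_rows([
  [0,0,-0.0005,0,-0.3],
  [0,0,0,0,0],
  [0,0,0,0,0.4],
  [0,0,0,0,0.4],
  [0,0,0,0,0.4],
])

```text
t: 57.35
ee_pos: [491.9, -30.2, 157.9]
orientation: [2.154, 2.287, -0.0]
ft_force: [0.8, -0.7, 0.2]
width: 61.0
```

>>> send_rows([
  [0,0,-0.02,0,0.4],
  [0,0,-0.03,0,0.4],
  [0,0,-0.04,0,0.4],
  [0.04,-0.02,0,0,0.4],
  [0.05,0,0,0,0.4],
])

```text
t: 57.85
ee_pos: [465.5, 58.0, 249.0]
orientation: [2.158, 2.282, 0.001]
ft_force: [-0.7, 0.6, 0.0]
width: 61.3
```

>>> send_rows([
  [0.05,0,0,0,0.4],
  [0.05,0,0,0,0.4],
  [0.04,0,0,0,0.4],
  [0,0,0,0,0.4],
  [0,0,0,0,0.4],
])

```text
t: 58.35
ee_pos: [457.8, 198.9, 247.8]
orientation: [2.151, 2.29, -0.001]
ft_force: [-0.1, 0.1, 0.2]
width: 61.3
```

```bash
python3 -c "
from rod2 import *
st()
for n in('top','scene'):
    d=cam(n);W=d['W'];H=d['hsv'];L=(W-c)@RC
    cv2.imwrite('pics/z_%s.png'%n,cv2.resize(d['color'][180:330,200:360] if n=='scene' else d['color'][200:320,310:490],None,fx=4,fy=4))
    for s in (-78,-26,26,78):
        m=(L[...,2]>134)&(L[...,2]<150)&(abs(L[...,1]-s)<20)&(abs(L[...,0])<70)
        print(n,'top',s,L[m].mean(0).round(1),m.sum())
    m=(L[...,2]>99)&(L[...,2]<109)&(L[...,1]>115)&(L[...,1]<190)&(abs(L[...,0])<40)&(H[...,2]<110)
    P=L[m]; print('handle',np.percentile(P,[1,50,99],axis=0).round(1).tolist(),len(P))
    m=(L[...,2]>65)&(L[...,2]<100)&(L[...,1]<-121.5)&(L[...,1]>-160)&(abs(L[...,0])<25)
    print('tip beyond far post',np.percentile(L[m],[0,50,100],axis=0).round(1).tolist() if m.sum() else None,m.sum())
    for nm,b,z0 in (('jar',(680,800,-150,0),140),('mug',(250,450,-480,-350),80),('mill',(300,450,300,500),150)):
        m=(W[...,2]>z0)&(W[...,2]<200)&(W[...,0]>b[0])&(W[...,0]<b[1])&(W[...,1]>b[2])&(W[...,1]<b[3]); print(nm,cv2.minAreaRect(W[m][:,:2].astype(np.float32))[0] if m.sum()>5 else None)
"
```

```text
t58.35 tcp [457.8 198.9 247.8] xax yaw 1.6331 z [-3.e-04 -3.e-04 -1.e+00] F [-0.1  0.1  0.2] w61.3 q [ 0.39  0.32  1.95 -0.    0.88  0.32]
top top -78 [ -0.8 -78.8 142. ] 416
top top -26 [ -0.7 -27.2 142.3] 406
top top 26 [ -1.   24.7 142.3] 400
top top 78 [ -0.9  76.8 142.3] 388
handle [[-18.8, 120.1, 100.7], [0.6, 145.6, 105.6], [20.4, 171.1, 108.8]] 403
tip beyond far post [[-6.2, -131.3, 82.5], [0.1, -127.9, 86.4], [6.7, -126.2, 90.5]] 15
jar (768.3338623046875, -118.21031188964844)
mug (342.97528076171875, -405.1993408203125)
mill (341.5242919921875, 383.81915283203125)
scene top -78 [  0.8 -80.1 141.4] 443
scene top -26 [  0.5 -28.4 141.2] 431
scene top 26 [  0.   23.4 141.1] 406
scene top 78 [  0.   75.5 141.2] 397
handle [[-19.8, 124.3, 99.5], [2.1, 148.3, 105.1], [21.2, 172.2, 108.8]] 325
tip beyond far post [[-6.7, -132.7, 78.4], [2.1, -126.8, 85.9], [7.0, -121.8, 90.4]] 35
jar (768.2208251953125, -117.13581848144531)
mug (344.74169921875, -405.11895751953125)
mill None
```

View pics/z_scene.png

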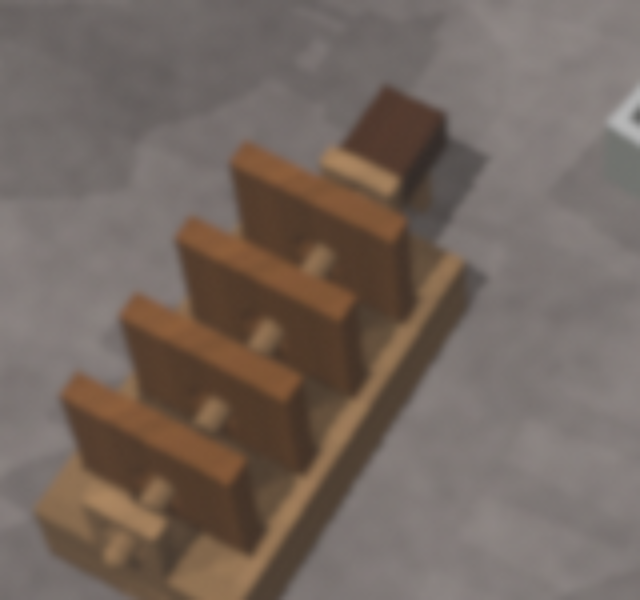

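View pics/z_top.png

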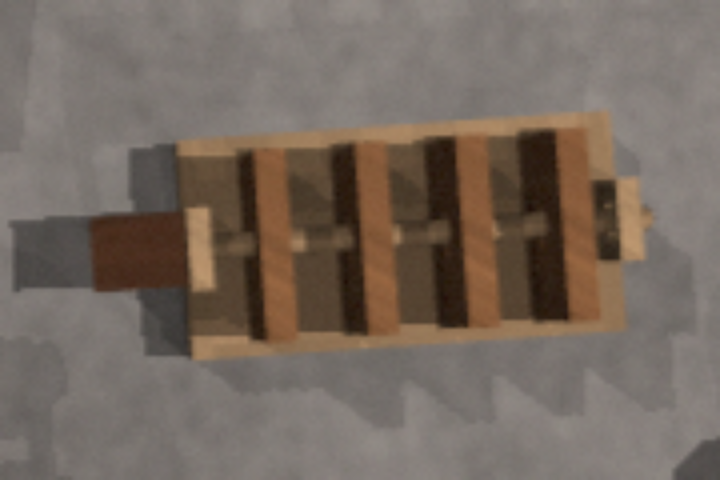

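```bash
python3 -c "
from h import *
st(); print(ctrl.close_job())"
```

```text
t58.45 tcp [458.  197.4 247.8] xax yaw 1.6302 z [-6.e-04 -5.e-04 -1.e+00] F [-0.   0.3 -0.4] w61.6 q [ 0.38  0.32  1.95 -0.    0.88  0.32]
the job is handed in; nothing more can be done
None
```

I drew the rod out and laid it on the counter, then moved all four brown boards into the caddy, one per slot. I passed the rod back from the ledge side and handed the job in at about 58 s. The rod had been knocked about 5 cm aside while I was moving boards. I measured it again from both views before regrasping it.

**Last checks before hand-in:**
- **Boards:** all four stand within 1 mm of the caddy's middle line, with tops at about 142 mm, so they are fully down.
- **Rod:** the rod is visible through all four board holes and both posts. The tip is about 12 mm past the far post's outer face.
- **Handle:** its centre is at y ≈ 146–148 mm in the caddy frame, against the post and resting on the ledge.
- **Mug, jar and mill:** each measured within about 2 mm of where it started. The final mill reading came from the top view only, because the scene view gave none.
- **Gripper:** about 0.2 m clear of the caddy, with no contact force.

No check failed. The two views disagreed by 1–3 mm on some positions. That is about the calibration error and inside the tolerances.

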